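Hook the lost stand collar out from between two bench instruments

TASK

The dark steel stand collar has slid into the narrow gap between the hot-air station and the power supply, behind the bottle and the jar. First stand the bottle and the jar together on the blue mat, then draw the collar out of the gap with the hook (keep the fingers off it while it is in there) and put it flat in the free, wider bay of the grey tray. Finish with the hook lying flat in its own bay of the tray again and the bottle and the jar standing just where they stood at the start; do not knock either over or shift the phone or the board fixture.

Things in the scene. Friction and masses are not known exactly. Their poses are not given: they have to be found in the camera images.
- bottle: loose small white bottle with black cap, upright, about 110 g: body 42 mm across up to 60 mm height, shoulder sloping to 73 mm, cap 22 mm across, top at 92 mm. Starts before the gap beside the jar, their centres at least 64 mm apart; which is on the left varies. Its place at the start is its place at the end. Origin: centre of the underside, z up.
- jar: loose low round amber jar with a dark metal lid, upright, about 130 g: 52 mm across, lid 54 mm across, 46 mm high. Starts in front of the gap beside the bottle; its place at the start is its place at the end. Origin: centre of the underside, z up.
- hook: loose drag hook, 100 g, balance point at x = +15 mm. Black flat-sided handle 100 (x) x 20 (y) x 26 mm high, lying flat; a 6 mm steel rod leaves its front (+x), steps up (underside 34 mm high) and ends in a prong pointing down at x = +135 mm, its tip 4 mm above the handle's underside level. Starts in the tray's narrower bay, prong away from the robot. Origin: centre of the handle's underside.
- collar: loose dark steel clamp collar (ring) lying flat, 44 mm outside, 27 mm bore right through, 16 mm high, about 110 g; starts on the bench in the gap, its centre 40 to 55 mm behind the mouth, where the gap is too narrow for a gripper's body. It slides when a prong in its bore is pulled. Origin: centre of the underside, z up.
- instruments: fixed pair of instruments with a 58 mm wide gap between them, open at front and top. Origin: on the bench, middle of the gap's mouth, level with both fronts; x runs into the gap, y left, z up. Black hot-air station: y +29 to +179 mm, 190 deep, 124 high. Grey power supply: y -29 to -159 mm, 200 deep, 138 high. Knobs stand out 17 mm from the fronts.
- mat: fixed flat blue mat, 170 (x) x 210 (y) x 4 mm high, side area for the bottle and the jar; left or right of the robot. Origin: centre of the underside, z up.
- tray: fixed shallow grey tray, 230 (x) x 220 (y) mm, walls 3 thick, 12 high, floor 3 thick, on the other side than the mat. Two bays, 224 mm long (x): the hook's narrower one, y -107 to -10 mm (middle -58), and the free wider one for the collar, y -7 to +107 mm (middle +50). The hook's origin starts near x = -40, y = -58 mm. Origin: centre of the underside, z up.
- phone: bystander: loose black phone lying flat, 148 x 72 x 9 mm. Leave it alone. Origin: centre of the underside.
- fixture: bystander: loose steel board-holding fixture, 120 x 75 mm plate with two clamp bars, 18 mm high. Leave it alone. Origin: centre of the underside.
Mind the look-alikes: they are no part of the job. Of the things like the jar, leave any that is pink or purple; of the rest the larger one is meant.

How it is judged (in metres and radians):
On the way, in this order (a step that is already met when the one before it is completed fails the run):
1. bottle and jar both stand upright on the blue mat, released (x of bottle in the frame of mat between -0.08 and 0.08 m and y of bottle in the frame of mat between -0.1 and 0.1 m and z of each of bottle, jar in the frame of mat below 0.008 m and angle between each of bottle, jar's own z axis and vertical below 0.15 rad and contact force between the fingers and bottle below 0.1 N and x of jar in the frame of mat between -0.08 and 0.08 m and y of jar in the frame of mat between -0.1 and 0.1 m and contact force between the fingers and jar below 0.1 N), for 0.2 s.
2. the hook pulls at the collar inside the gap (contact force between hook and collar above 0.05 N and x of collar in the frame of instruments above 0 m).
3. the collar is out in front of the gap (x of collar in the frame of instruments below -0.022 m), for 0.1 s.
4. the collar lies flat in the wider bay of the tray, released (x of collar in the frame of tray between -0.095 and 0.095 m and y of collar in the frame of tray between 0.01 and 0.09 m and z of collar in the frame of tray below 0.006 m and angle between collar's own z axis and vertical below 0.1 rad and contact force between the fingers and collar below 0.1 N), for 0.2 s.
At the end, for the whole second after the job is handed in: The collar lies flat on the floor of the tray's wider bay, the hook lies flat on the floor of its narrower bay, and the bottle and the jar each stand upright within 15 mm of where they stood at the start; all released and at rest (x of collar in the frame of tray between -0.095 and 0.095 m and y of collar in the frame of tray between 0.01 and 0.09 m and z of each of collar, hook in the frame of tray below 0.006 m and angle between each of collar, hook, bottle, jar's own z axis and vertical below 0.1 rad and x of hook in the frame of tray between -0.075 and 0.075 m and y of hook in the frame of tray between -0.098 and -0.018 m and distance of each of bottle, jar from where it was at the start of the episode below 0.015 m and linear speed of each of collar, hook, bottle, jar below 0.01 m/s); the robot touches nothing.
It fails at once if the bottle or the jar is knocked over (leans more than about 35 degrees) (angle between any of bottle, jar's own z axis and vertical above 0.6 rad).
It fails at once if the fingers touch the collar while it is in the gap (x of collar in the frame of instruments above 0 m and contact force between the fingers and collar above 0.3 N).
It fails at once if the phone or the board fixture is shifted by more than 15 mm (distance of any of phone, fixture from where it was at the start of the episode above 0.015 m).
It also fails if it takes over 141 s, if anything falls off the work surface, if the arm or the gripper's body presses on something with over 40 N, if the wrist force passes 120 N, or if a joint passes its speed limit or range.

ROBOT

A 6-joint arm with a two-finger parallel gripper is mounted at the origin on the work surface. World frame = base frame: x ahead of the robot, y to its left, z up, the work surface at z = 0. Lengths are in m, angles in degrees, forces in N, time in s.
With the tool pointing down it reaches from about 0.4 to 0.925 m from the base axis. Payload 3.4 kg.
Tool frame: the origin (TCP) lies on the centre line of the jaws, within the pads' length; the fingertips stand 22 mm ahead of it and the grasp point (between the pads) lies 3 mm ahead of it (manip.tip_extent is the distance from the TCP to the fingertips, in m); z points along the fingers, y is the line along which they close (so a half turn about z gives the same grasp; the last joint's range is limited). The gripper opens to 85 mm and grips with 20 to 120 N. Pads are 22 mm wide; open, the fingers measure 114 mm over their backs; the gripper's body (76 mm by 85 mm) begins 54 mm behind the grasp point. The pads swing forward as they close: fully open they stand 13 mm farther back than shut.
Start: joints at [68.44, 17.578, 86.31, -0, 76.112, -4.211], TCP at [0.171, 0.549, 0.221] pointing down, gripper open.
Joint ranges: [-179.03, 179.03], [-60, 130.46], [8.19, 133.38], [-81.62, 261.62], [5.75, 156.47], [-153.77, 153.77]. Speed limits (degrees/s): [147.25, 147.25, 180, 180, 180, 180].

INTERFACE

Orientations are given as a 3x3 rotation matrix whose columns are the frame's x, y, z axes.
In Python, from cell import manip gives the robot as it stands.
- The arm moves only by the tool arm_command, never from a script. Its argument "series" is a list of rows, each an object with "jaw": the finger opening in mm, from 0 to 85.4; "xyz": the shift along the tool's x, y, z in units of 30 mm (1.0 is 30 mm), a list of three; "rotation": the turn, a rotation vector about the tool's x, y, z in units of 8 degrees (1.0 is 8 degrees), a list of three. A call has 1 to 20 rows; each row is the pose to reach, as a shift and turn from the pose commanded when the call began, along the tool's axes at that moment; what a row does not reach only later rows make up. A row lasts 1/10 s, in which the tool goes at most 50 mm and 8.59 degrees, less where a joint would pass 70% of its speed; a pose out of reach is approached as far as the arm can. A call with a gripper value outside its range is refused whole. The fingers move at their own pace and stop on an object; the grip force is fixed at half the most. Time passes only in rows, so rows that repeat a pose let the fingers close. It gives the time, the measured TCP pose, the force, the opening and the grip force at its end, in the units of the state.
- manip.read_state(): the state, without advancing time (a new reading comes with each control period).
- manip.capture(name): name is "scene" or "top" or "wrist"; returns a dict with "img" (480x640x3 uint8, red, green, blue), "fx", "fy", "cx", "cy" (pixels), "D" ([k1, k2, p1, p2, k3] as OpenCV has them; the pictures are not rectified), "rvec" (rotation vector, rad) and "tvec" (3), from world to camera coordinates, as OpenCV has them; the wrist camera has in their place "tool_from_camera" (4x4, takes a point from camera to tool coordinates, whose origin is the TCP and whose axes are the flange's). Camera axes: x right, y down, z forward; pixel columns grow to the right and rows downward; lengths in m; the calibration is good to about 2 mm. A picture is of the moment at which its call begins: read the wrist's pose just before it. There is no depth.
- manip.job_done(): hands the job in; it is judged then, once.
The state is a dict: "time": time; "qpos": joint angles; "joint_velocities": joint speeds; "joint_efforts": joint torques, N m; "ee_pos": TCP position; "eef_rot": TCP orientation; "wrist_force": force on the tool from outside, world axes, zero at the start; "torque": the same for the moment, N m; "gripper_width": finger opening in m; "finger_force": force on a finger pad.
Only numpy, scipy, OpenCV 4.12 (cv2) and the standard library are available. Lean on these libraries where they do the work, as an engineer would, in place of code of your own. Each camera call takes 0.05 s, during which the arm holds its last target. There are 200 camera calls.

## Working session

There is one attempt and no reset: what is moved stays moved. The work goes in short steps, Python scripts to look and compute and a tool call to move; the robot and the scene stay as the last step left them, time stands still between calls to the robot, and variables do not carry over. Pictures are saved under pics/ and viewed, at most 18 in all, crops included, and the job is handed in when it is done.

Besides the shell and the picture viewer there is one more tool, called after "Emit:" as name([rows], argument=value, ...), one row to a line, values as JSON. arm_command: Moves the arm, as the interface text tells. Its arguments: {"type":"object","properties":{"series":{"type":"array"}},"required":["series"]}

```bash
mkdir -p pics; ls
python3 - <<'E'
from cell import manip
import cv2
for n in ("scene","top"):
    c=manip.capture(n); cv2.imwrite(f"pics/{n}0.png",c["img"][:,:,::-1])
    print(n,{k:v for k,v in c.items() if k!="img"})
s=manip.read_state();print(s)
E
```

```text
pics
scene {'fx': 437.0049658882134, 'fy': 437.0049658882134, 'cx': 315.68978451708824, 'cy': 242.59639155646, 'D': array([0.03142577, 0.        , 0.        , 0.        , 0.        ]), 'rvec': array([ 1.39414048,  2.19659568, -0.87603307]), 'tvec': array([ 0.23113579, -0.3381262 ,  1.39218528])}
top {'fx': 520.1066795757658, 'fy': 520.1066795757658, 'cx': 324.1696672672292, 'cy': 246.12469161416914, 'D': array([-0.02148604,  0.        ,  0.        ,  0.        ,  0.        ]), 'rvec': array([ 2.16667004, -2.12906315,  0.21333468]), 'tvec': array([-0.0228097 ,  0.56353796,  0.97322111])}
{'time': 0.1, 'qpos': array([ 6.84396011e+01,  1.76202051e+01,  8.63753773e+01, -4.44839071e-04,
        7.61112583e+01, -4.21257643e+00]), 'joint_velocities': array([-0.00554028, -0.0913221 , -0.24792227, -0.03202369, -0.0963274 ,
        0.0862737 ]), 'joint_efforts': array([-8.31582802e-04, -4.58520806e+01, -2.52608603e+01, -2.24575838e-04,
        5.51189456e-03,  1.55681266e-05]), 'ee_pos': array([0.17125333, 0.5482393 , 0.22045763]), 'eef_rot': array([[-9.54512774e-01,  2.98169254e-01, -6.78241585e-04],
       [ 2.98169997e-01,  9.54511203e-01, -1.73701762e-03],
       [ 1.29463944e-04, -1.86023680e-03, -9.99998261e-01]]), 'wrist_force': array([ 0.0384533 ,  0.14818921, -0.67647155]), 'torque': array([-0.0773491 ,  0.02303515, -0.01454805]), 'finger_force': 0.0, 'gripper_width': 0.08530081183316934}
```

View pics/top0.png

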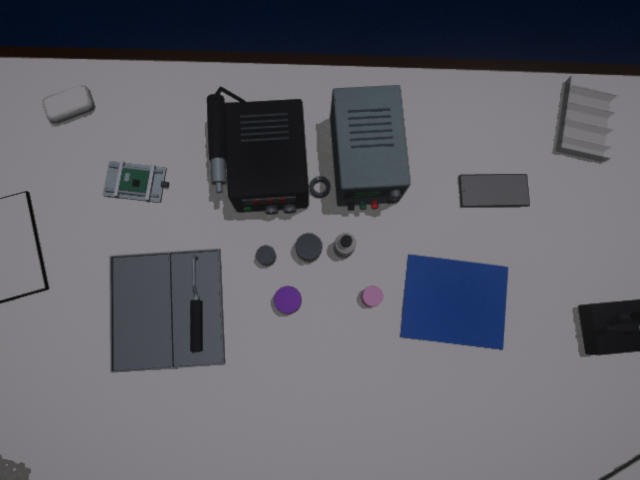

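View pics/scene0.png

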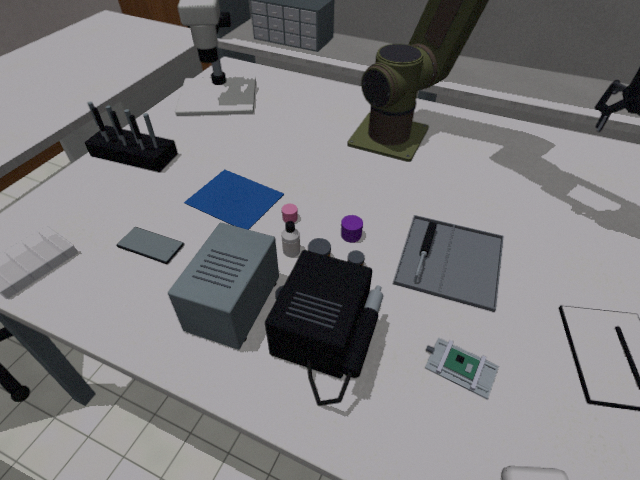

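The top view shows the collar at (319,187) in the gap and the bottle at (345,244). The hook is in the tray's right bay at (196,300), and the mat is at (455,301).
Jar-like things are at (309,247) dark large, (266,256) dark small, (288,300) purple and (372,296) pink. The jar meant is (309,247): it isn't pink or purple, and it's the larger of the remaining two. I'll confirm it in an enlarged crop.

```bash
cat > h.py <<'E'
import numpy as np, cv2
from cell import manip
def cam(name="top"):
    c=manip.capture(name); c["K"]=np.array([[c["fx"],0,c["cx"]],[0,c["fy"],c["cy"]],[0,0,1]])
    if name=="wrist":
        s=manip.read_state(); T=np.eye(4); T[:3,:3]=s["eef_rot"]; T[:3,3]=s["ee_pos"]
        M=T@c["tool_from_camera"]; c["R"]=M[:3,:3].T; c["t"]=-c["R"]@M[:3,3]
    else:
        c["R"]=cv2.Rodrigues(c["rvec"])[0]; c["t"]=c["tvec"]
    return c
def ray(c,uv,z):
    p=cv2.undistortPoints(np.array(uv,float).reshape(-1,1,2),c["K"],c["D"]).reshape(-1,2)
    d=np.c_[p,np.ones(len(p))]@c["R"]; o=-c["R"].T@c["t"]
    return o+d*((z-o[2])/d[:,2])[:,None]
def proj(c,P):
    return cv2.projectPoints(np.array(P,float).reshape(-1,1,3),cv2.Rodrigues(c["R"])[0],np.array(c["t"]),c["K"],c["D"])[0].reshape(-1,2)
def save(c,n,box=None,f=1):
    im=c["img"][:,:,::-1]
    if box: im=im[box[1]:box[3],box[0]:box[2]]
    cv2.imwrite("pics/"+n,cv2.resize(im,None,fx=f,fy=f,interpolation=cv2.INTER_CUBIC))
E
python3 - <<'E'
from h import *
c=cam(); 
im=c["img"].copy(); c["img"]=np.clip(im.astype(float)*1.8,0,255).astype(np.uint8)
save(c,"crop1.png",(200,80,420,300),2.7)
def show(n,uv,z): print(n,ray(c,uv,z).round(4).tolist())
show("bottle cap",[346,241],.092);show("jar",[309,247],.046)
show("collar",[319.5,187],.016)
show("tray corners",[[111,254],[221,250],[224,365],[113,370]],.012)
show("mat corners",[[407,257],[508,265],[503,347],[402,337]],.004)
hsv=cv2.cvtColor(im,cv2.COLOR_RGB2HSV)
m=cv2.inRange(hsv,(105,150,80),(125,255,255)); m[:200]=0; m[:, :395]=0
r=cv2.minAreaRect(cv2.findNonZero(m)); print(r); show("mat c",r[0],.004)
show("hook handle",[[196,301],[197,350]],.026); show("prong",[194.5,258],.034)
show("hotair front top",[[236,210],[308,204]],.124); show("psu front top",[[343,203],[408,195]],.138)
E
```

```text
bottle cap [[0.5669, -0.0526, 0.092]]
jar [[0.5618, 0.0168, 0.046]]
collar [[0.6927, -0.0024, 0.016]]
tray corners [[0.5452, 0.4138, 0.012], [0.5577, 0.1942, 0.012], [0.3311, 0.1778, 0.012], [0.3182, 0.3917, 0.012]]
mat corners [[0.552, -0.1846, 0.004], [0.5394, -0.3944, 0.004], [0.3728, -0.377, 0.004], [0.39, -0.1727, 0.004]]
((455.1113586425781, 301.58673095703125), (104.08255767822266, 81.76012420654297), 6.952957630157471)
mat c [[0.4624, -0.282, 0.004]]
hook handle [[0.4535, 0.2357, 0.026], [0.3594, 0.2287, 0.026]]
prong [[0.5373, 0.2416, 0.034]]
hotair front top [[0.6145, 0.1514, 0.124], [0.6288, 0.0202, 0.124]]
psu front top [[0.6286, -0.0433, 0.138], [0.6464, -0.1621, 0.138]]
```

View pics/crop1.png

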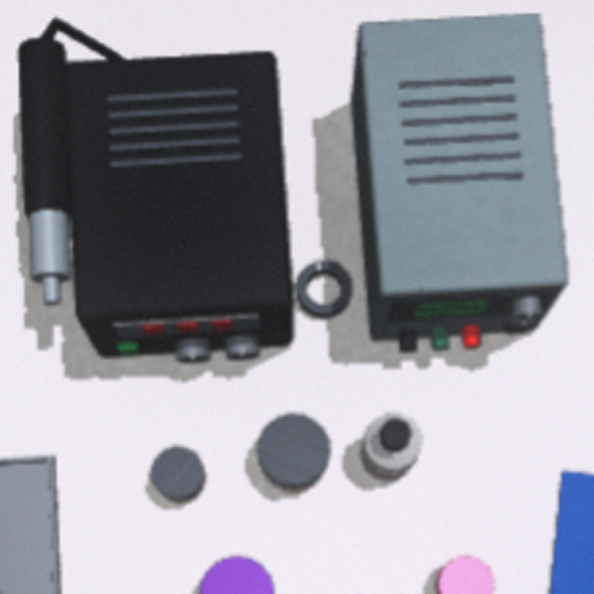

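The enlarged crop confirms the jar as the large dark-lidded one at crop (293,450), full image (308.5,246.7). The smaller look-alike is at crop (178,474). The bottle's cap is at crop (396,434) and the collar at (325,289).

Run:
```python
from h import *
c=cam()
def P(uv,z): return ray(c,np.array(uv,float)/2.7+[200,80],z)[:,:2]
h0=P([[105,357],[293,342]],0); p0=P([[372,340],[555,322]],0)
ht=P([[78,318],[291,300]],.124); pt=P([[370,295],[567,283]],.138)
for n,e in zip("h0 p0 ht pt".split(),(h0,p0,ht,pt)):
    d=e[0]-e[1]; print(n,e.round(4).tolist(),"len",np.linalg.norm(d).round(4),"yaw",np.degrees(np.arctan2(-d[0],d[1])).round(1))
print("jar",P([293,450],.046),"cap",P([396,434],.092),"collar",P([[325,289]],.016))
# collar bore / hook detail
im=c["img"]; c["img"]=np.clip(im.astype(float)*1.8,0,255).astype(np.uint8)
save(c,"tray1.png",(100,240,240,380),4)
```

```text
h0 [[0.6394, 0.1632], [0.6545, 0.0195]] len 0.1445 yaw 6.0
p0 [[0.6574, -0.0415], [0.6751, -0.1838]] len 0.1434 yaw 7.1
ht [[0.6372, 0.1654], [0.6532, 0.0211]] len 0.1451 yaw 6.3
pt [[0.6541, -0.0322], [0.6658, -0.166]] len 0.1344 yaw 5.0
jar [[0.56241303 0.01773789]] cap [[ 0.56746082 -0.05382227]] collar [[ 0.69268875 -0.00419946]]
```

View pics/tray1.png

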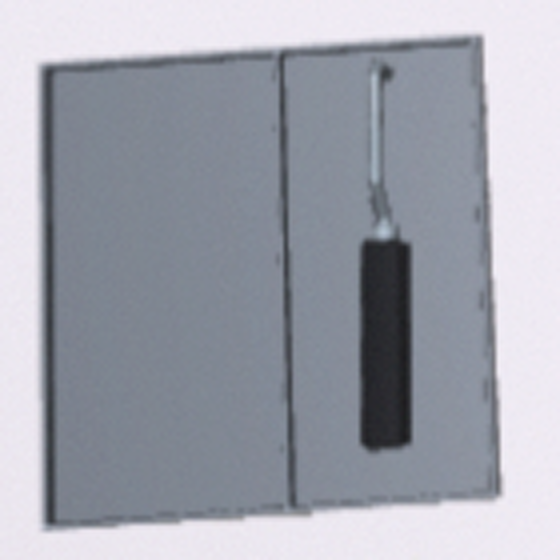

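The tray crop shows the hook in the right bay: handle from crop (380,240) to (385,447), prong at (383,72). The left bay is free.

```bash
cat >> h.py <<'E'
from scipy.spatial.transform import Rotation as Ro
def Rdown(yaw):  # tool y axis at world angle yaw (deg), z down
    a=np.radians(yaw); y=np.array([np.cos(a),np.sin(a),0]); z=np.array([0,0,-1.]); return np.c_[np.cross(y,z),y,z]
def go(p,yaw,p0=None,R0=None):
    """units for a move to world p / tool-y yaw from (measured or given) pose"""
    s=manip.read_state(); p0=s["ee_pos"] if p0 is None else np.array(p0); R0=s["eef_rot"] if R0 is None else R0
    x=R0.T@(np.array(p)-p0)/.03; r=Ro.from_matrix(R0.T@Rdown(yaw)).as_rotvec(degrees=True)/8
    print("to",p,yaw,"xyz",x.round(3).tolist(),"rot",r.round(3).tolist(),"dist",np.linalg.norm(x*.03).round(3))
E
python3 - <<'E'
from h import *
go([.52,-.015,.30],6)
c=manip.capture("wrist"); print(c["tool_from_camera"].round(3).tolist())
E
```

```text
to [0.52, -0.015, 0.3] 6 xyz [-16.694, -14.465, -2.626] rot [-0.009, 0.005, 8.332] dist 0.667
[[0.001, -0.964, -0.267, 0.067], [1.0, 0.001, -0.0, 0.001], [0.0, -0.267, 0.964, -0.153], [0.0, 0.0, 0.0, 1.0]]
```

Emit:
arm_command([
  {"jaw": 85,"xyz": [-16.69,-14.465,-2.63],"rotation": [-0.01,0,8.33]},
  {"jaw": 85,"xyz": [-16.69,-14.465,-2.63],"rotation": [-0.01,0,8.33]},
  {"jaw": 85,"xyz": [-16.69,-14.465,-2.63],"rotation": [-0.01,0,8.33]},
  {"jaw": 85,"xyz": [-16.69,-14.465,-2.63],"rotation": [-0.01,0,8.33]},
  {"jaw": 85,"xyz": [-16.69,-14.465,-2.63],"rotation": [-0.01,0,8.33]},
  {"jaw": 85,"xyz": [-16.69,-14.465,-2.63],"rotation": [-0.01,0,8.33]},
  {"jaw": 85,"xyz": [-16.69,-14.465,-2.63],"rotation": [-0.01,0,8.33]},
  {"jaw": 85,"xyz": [-16.69,-14.465,-2.63],"rotation": [-0.01,0,8.33]},
  {"jaw": 85,"xyz": [-16.69,-14.465,-2.63],"rotation": [-0.01,0,8.33]},
  {"jaw": 85,"xyz": [-16.69,-14.465,-2.63],"rotation": [-0.01,0,8.33]},
  {"jaw": 85,"xyz": [-16.69,-14.465,-2.63],"rotation": [-0.01,0,8.33]},
  {"jaw": 85,"xyz": [-16.69,-14.465,-2.63],"rotation": [-0.01,0,8.33]},
  {"jaw": 85,"xyz": [-16.69,-14.465,-2.63],"rotation": [-0.01,0,8.33]},
  {"jaw": 85,"xyz": [-16.69,-14.465,-2.63],"rotation": [-0.01,0,8.33]},
  {"jaw": 85,"xyz": [-16.69,-14.465,-2.63],"rotation": [-0.01,0,8.33]},
  {"jaw": 85,"xyz": [-16.69,-14.465,-2.63],"rotation": [-0.01,0,8.33]},
  {"jaw": 85,"xyz": [-16.69,-14.465,-2.63],"rotation": [-0.01,0,8.33]},
  {"jaw": 85,"xyz": [-16.69,-14.465,-2.63],"rotation": [-0.01,0,8.33]},
])

```text
time: 2.05
ee_pos: [0.519, -0.0132, 0.3001]
eef_rot: [[-0.107, 0.994, 0.0], [0.994, 0.107, 0.001], [0.001, 0.0, -1.0]]
wrist_force: [0.7, -0.3, 0.1]
gripper_width: 0.0854
finger_force: 0.0
```

Run:
```python
from h import *
s=manip.read_state(); print(s["time"],s["ee_pos"],s["qpos"])
c=cam("wrist"); save(c,"w1.png")
for n,P in dict(jar=[.5624,.0177,.046],cap=[.5675,-.0538,.092],mouth=[.656,-.009,0],collar=[.6927,-.004,.016]).items(): print(n,proj(c,[P]).round(1))
```

```text
2.05 [ 0.51902375 -0.01317725  0.30013361] [-6.17225692e+00  1.00398657e+01  8.52958061e+01  7.60109611e-02
  8.46515555e+01 -1.23068502e+01]
jar [[362.5 181.8]]
cap [[362.8 257.5]]
mouth [[430.8 208. ]]
collar [[465.7 209.4]]
```

View pics/w1.png

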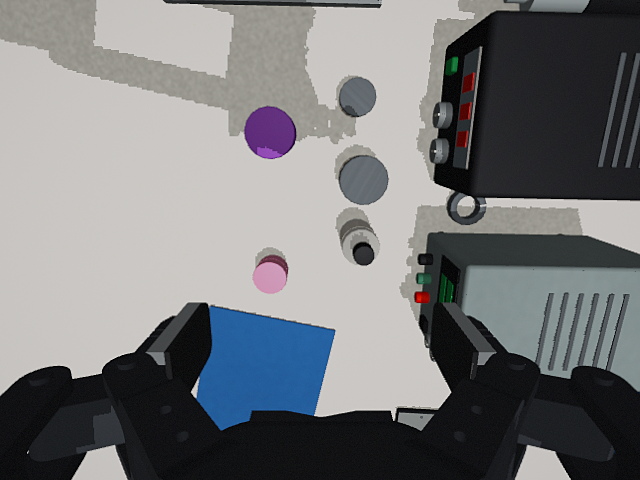

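The wrist view shows the jar lid at (363.5,179.5), the cap at (363,254), the collar at (467,207.5), and the gap's bottom corners near (437,188) and (422,240). This agrees with the top view.

Run:
```python
from h import *
c=cam("wrist")
print("jar",ray(c,[363.5,179.5],.046),"cap",ray(c,[363,254],.092),"collar",ray(c,[466.5,207.5],.016),"corners",ray(c,[[437,188],[422,240]],0))
go([.567,-.055,.13],6); go([.567,-.055,.051],6)
```

```text
jar [[0.56342036 0.0200426  0.046     ]] cap [[ 0.56750695 -0.05036718  0.092     ]] collar [[ 0.6934774  -0.00192784  0.016     ]] corners [[ 0.65934228  0.01567899  0.        ]
 [ 0.65289715 -0.05071011  0.        ]]
to [0.567, -0.055, 0.13] 6 xyz [-1.552, 1.425, 5.678] rot [0.008, -0.006, 0.015] dist 0.182
to [0.567, -0.055, 0.051] 6 xyz [-1.554, 1.422, 8.311] rot [0.008, -0.006, 0.015] dist 0.257
```

Emit:
arm_command([
  {"jaw": 66,"xyz": [-1.45,1.435,2.0],"rotation": [0.01,0,0.01]},
  {"jaw": 66,"xyz": [-1.45,1.435,4.0],"rotation": [0.01,0,0.01]},
  {"jaw": 66,"xyz": [-1.45,1.435,5.6],"rotation": [0.01,0,0.01]},
  {"jaw": 66,"xyz": [-1.45,1.435,5.6],"rotation": [0.01,0,0.01]},
  {"jaw": 66,"xyz": [-1.45,1.435,5.6],"rotation": [0.01,0,0.01]},
  {"jaw": 66,"xyz": [-1.45,1.435,6.6],"rotation": [0.01,0,0.01]},
  {"jaw": 66,"xyz": [-1.45,1.435,7.6],"rotation": [0.01,0,0.01]},
  {"jaw": 66,"xyz": [-1.45,1.435,8.31],"rotation": [0.01,0,0.01]},
  {"jaw": 66,"xyz": [-1.45,1.435,8.31],"rotation": [0.01,0,0.01]},
  {"jaw": 66,"xyz": [-1.45,1.435,8.31],"rotation": [0.01,0,0.01]},
])

```text
time: 3.15
ee_pos: [0.5688, -0.0529, 0.0527]
eef_rot: [[-0.104, 0.995, 0.002], [0.995, 0.104, 0.0], [0.0, 0.002, -1.0]]
wrist_force: [0.8, -0.7, 0.6]
gripper_width: 0.066
finger_force: 0.0
```

Emit:
arm_command([
  {"jaw": 36,"xyz": [0,0,0],"rotation": [0,0,0]},
  {"jaw": 36,"xyz": [0,0,0],"rotation": [0,0,0]},
  {"jaw": 36,"xyz": [0,0,0],"rotation": [0,0,0]},
  {"jaw": 36,"xyz": [0,0,0],"rotation": [0,0,0]},
  {"jaw": 36,"xyz": [0,0,0],"rotation": [0,0,0]},
  {"jaw": 36,"xyz": [0,0,0],"rotation": [0,0,0]},
])

```text
time: 3.75
ee_pos: [0.5678, -0.0534, 0.052]
eef_rot: [[-0.103, 0.995, 0.0], [0.995, 0.103, 0.0], [0.0, 0.001, -1.0]]
wrist_force: [-2.6, -0.7, 6.8]
gripper_width: 0.0362
finger_force: 2.9
```

Run:
```python
from h import *
s=manip.read_state(); print(s["time"],s["ee_pos"],s["gripper_width"],s["finger_force"],s["wrist_force"])
p=s["ee_pos"]+[0,0,.1]
go([p[0],p[1],.15],6); go([.465,-.235,.15],6); go([.465,-.235,p[2]-.1+.006],6)
```

```text
3.75 [ 0.56777654 -0.05342059  0.05201987] 0.03618228052548621 2.86377698132128 [-2.56045285 -0.69773392  6.81030857]
to [np.float64(0.5677765364703952), np.float64(-0.053420587045098), 0.15] 6 xyz [0.001, 0.002, -3.266] rot [0.004, -0.002, -0.009] dist 0.098
to [0.465, -0.235, 0.15] 6 xyz [-5.665, -4.031, -3.27] rot [0.004, -0.002, -0.009] dist 0.231
to [0.465, -0.235, np.float64(0.05801987008527728)] 6 xyz [-5.666, -4.033, -0.204] rot [0.004, -0.002, -0.009] dist 0.209
```

Run:
```python
from h import *
c=cam("scene"); c["img"]=np.clip(c["img"].astype(float)*1.6,0,255).astype(np.uint8); a=c["img"][200:300,240:360]
w=cam("wrist")["img"]
im=np.zeros((400,800,3),np.uint8)
im[:,:400]=cv2.resize(a[:, 10:110],(400,400),interpolation=cv2.INTER_CUBIC); im[:,400:]=cv2.resize(w[160:480,160:480],(400,400))
cv2.imwrite("pics/g1.png",im[:,:,::-1])
```

```text
(no output)
```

View pics/g1.png

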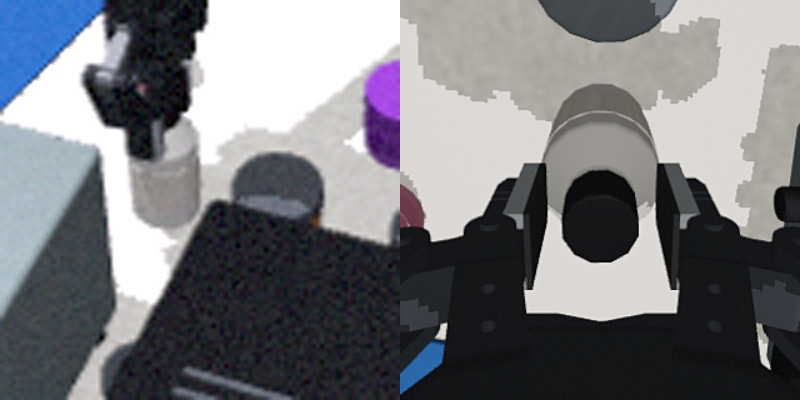

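Run:
```python
from h import *
c=cam("wrist"); s=manip.read_state()
print(ray(c,[[321,308],[321,337],[321,332]],.092), s["ee_pos"])
for z in (0,.06,.092): print(z,proj(c,[[.568,-.035,z],[.568,-.053,z]]).round(0).tolist())
t=cam("top"); save(t,"t2.png",(250,180,450,330),3)
```

```text
[[ 0.56719839 -0.038568    0.092     ]
 [ 0.56831308 -0.04922637  0.092     ]
 [ 0.56811716 -0.04735303  0.092     ]] [ 0.56779195 -0.05341107  0.05202236]
0 [[323.0, 233.0], [320.0, 263.0]]
0.06 [[324.0, 267.0], [319.0, 307.0]]
0.092 [[325.0, 298.0], [319.0, 347.0]]
```

The bottle stands upright between the pads, with its cap at about crop (600,224). The grip is too high or only partial (36 mm, weak), so I'll reopen, go 5 mm lower, shift 2.5 mm and close fully.

Emit:
arm_command([
  {"jaw": 60,"xyz": [0,0,0],"rotation": [0,0,0]},
  {"jaw": 60,"xyz": [0,0,0],"rotation": [0,0,0]},
  {"jaw": 60,"xyz": [0,0,0],"rotation": [0,0,0]},
  {"jaw": 60,"xyz": [0.08,0,0.09],"rotation": [0,0,0]},
  {"jaw": 60,"xyz": [0.08,0,0.17],"rotation": [0,0,0]},
  {"jaw": 60,"xyz": [0.08,0,0.17],"rotation": [0,0,0]},
  {"jaw": 20,"xyz": [0.08,0,0.17],"rotation": [0,0,0]},
  {"jaw": 20,"xyz": [0.08,0,0.17],"rotation": [0,0,0]},
  {"jaw": 20,"xyz": [0.08,0,0.17],"rotation": [0,0,0]},
  {"jaw": 20,"xyz": [0.08,0,0.17],"rotation": [0,0,0]},
  {"jaw": 20,"xyz": [0.08,0,0.17],"rotation": [0,0,0]},
])

```text
time: 5.05
ee_pos: [0.5673, -0.0508, 0.0463]
eef_rot: [[-0.103, 0.995, -0.0], [0.995, 0.103, 0.001], [0.001, -0.0, -1.0]]
wrist_force: [-0.8, 0.5, 5.2]
gripper_width: 0.0377
finger_force: 59.8
```

Run:
```python
from h import *
go([.567,-.051,.13],6); go([.465,-.235,.13],6); go([.465,-.235,.0515],6);go([.465,-.235,.15],6)
```

```text
to [0.567, -0.051, 0.13] 6 xyz [-0.003, -0.011, -2.791] rot [-0.001, -0.005, -0.009] dist 0.084
to [0.465, -0.235, 0.13] 6 xyz [-5.752, -4.027, -2.794] rot [-0.001, -0.005, -0.009] dist 0.227
to [0.465, -0.235, 0.0515] 6 xyz [-5.754, -4.026, -0.178] rot [-0.001, -0.005, -0.009] dist 0.211
to [0.465, -0.235, 0.15] 6 xyz [-5.752, -4.027, -3.461] rot [-0.001, -0.005, -0.009] dist 0.235
```

Emit:
arm_command([
  {"jaw": 20,"xyz": [0,0,-1.0],"rotation": [0,0,0]},
  {"jaw": 20,"xyz": [0,0,-2.4],"rotation": [0,0,0]},
  {"jaw": 20,"xyz": [-1,-0.7,-2.8],"rotation": [0,0,0]},
  {"jaw": 20,"xyz": [-2.2,-1.5,-2.8],"rotation": [0,0,0]},
  {"jaw": 20,"xyz": [-3.4,-2.3,-2.8],"rotation": [0,0,0]},
  {"jaw": 20,"xyz": [-4.5,-3.1,-2.8],"rotation": [0,0,0]},
  {"jaw": 20,"xyz": [-5.3,-3.7,-2.8],"rotation": [0,0,0]},
  {"jaw": 20,"xyz": [-5.75,-4.03,-2.8],"rotation": [0,0,0]},
  {"jaw": 20,"xyz": [-5.75,-4.03,-2.5],"rotation": [0,0,0]},
  {"jaw": 20,"xyz": [-5.75,-4.03,-1.7],"rotation": [0,0,0]},
  {"jaw": 20,"xyz": [-5.75,-4.03,-0.9],"rotation": [0,0,0]},
  {"jaw": 20,"xyz": [-5.75,-4.03,-0.4],"rotation": [0,0,0]},
  {"jaw": 20,"xyz": [-5.75,-4.03,-0.17],"rotation": [0,0,0]},
  {"jaw": 20,"xyz": [-5.75,-4.03,-0.17],"rotation": [0,0,0]},
  {"jaw": 20,"xyz": [-5.75,-4.03,-0.17],"rotation": [0,0,0]},
])

```text
time: 6.55
ee_pos: [0.4655, -0.2343, 0.0507]
eef_rot: [[-0.104, 0.995, 0.0], [0.995, 0.104, 0.001], [0.001, 0.0, -1.0]]
wrist_force: [1.1, 0.1, -0.8]
gripper_width: 0.0374
finger_force: 60.5
```

Emit:
arm_command([
  {"jaw": 55,"xyz": [0,0,0],"rotation": [0,0,0]},
  {"jaw": 66,"xyz": [0,0,0],"rotation": [0,0,0]},
  {"jaw": 66,"xyz": [0,0,0],"rotation": [0,0,0]},
  {"jaw": 66,"xyz": [0,0,-0.6],"rotation": [0,0,0]},
  {"jaw": 75,"xyz": [0,0,-1.8],"rotation": [0,0,0]},
  {"jaw": 80,"xyz": [0,0,-3.2],"rotation": [0,0,0]},
  {"jaw": 80,"xyz": [0,0,-3.2],"rotation": [0,0,0]},
])

```text
time: 7.25
ee_pos: [0.4689, -0.2373, 0.1523]
eef_rot: [[-0.103, 0.995, 0.01], [0.995, 0.103, -0.005], [-0.006, 0.009, -1.0]]
wrist_force: [1.4, -1.0, 0.2]
gripper_width: 0.0801
finger_force: 0.0
```

Run:
```python
from h import *
print(manip.read_state()["ee_pos"])
go([.5635,.019,.15],6); go([.5635,.019,.09],6); go([.5635,.019,.032],6)
```

```text
[ 0.46885727 -0.23731097  0.15231813]
to [0.5635, 0.019, 0.15] 6 xyz [8.173, 4.019, 0.062] rot [0.065, 0.045, -0.009] dist 0.273
to [0.5635, 0.019, 0.09] 6 xyz [8.185, 4.001, 2.062] rot [0.065, 0.045, -0.009] dist 0.28
to [0.5635, 0.019, 0.032] 6 xyz [8.198, 3.984, 3.995] rot [0.065, 0.045, -0.009] dist 0.299
```

Emit:
arm_command([
  {"jaw": 80,"xyz": [1.2,0.6,-0.2],"rotation": [0,0,0]},
  {"jaw": 80,"xyz": [2.6,1.3,-0.2],"rotation": [0,0,0]},
  {"jaw": 80,"xyz": [4.0,2.0,0],"rotation": [0,0,0]},
  {"jaw": 80,"xyz": [5.4,2.75,0],"rotation": [0,0,0]},
  {"jaw": 80,"xyz": [6.7,3.4,0],"rotation": [0,0,0]},
  {"jaw": 80,"xyz": [7.7,3.95,0.5],"rotation": [0,0,0]},
  {"jaw": 80,"xyz": [8.06,4.13,1.2],"rotation": [0,0,0]},
  {"jaw": 80,"xyz": [8.06,4.13,1.6],"rotation": [0,0,0]},
  {"jaw": 80,"xyz": [8.06,4.13,1.6],"rotation": [0,0,0]},
  {"jaw": 80,"xyz": [8.06,4.13,1.6],"rotation": [0,0,0]},
  {"jaw": 80,"xyz": [8.06,4.13,1.6],"rotation": [0,0,0]},
])

```text
time: 8.35
ee_pos: [0.5635, 0.0172, 0.0997]
eef_rot: [[-0.102, 0.995, 0.001], [0.995, 0.102, 0.0], [0.0, 0.001, -1.0]]
wrist_force: [-0.5, -0.9, -1.1]
gripper_width: 0.0799
finger_force: 0.0
```

Run:
```python
from h import *
print(manip.read_state()["ee_pos"])
go([.5635,.019,.032],6)
save(cam("top"),"t3.png",(240,180,540,380),2.6)
```

```text
[0.56351652 0.01720749 0.09971024]
to [0.5635, 0.019, 0.032] 6 xyz [0.059, 0.004, 2.257] rot [0.006, -0.002, -0.02] dist 0.068
```

View pics/t3.png

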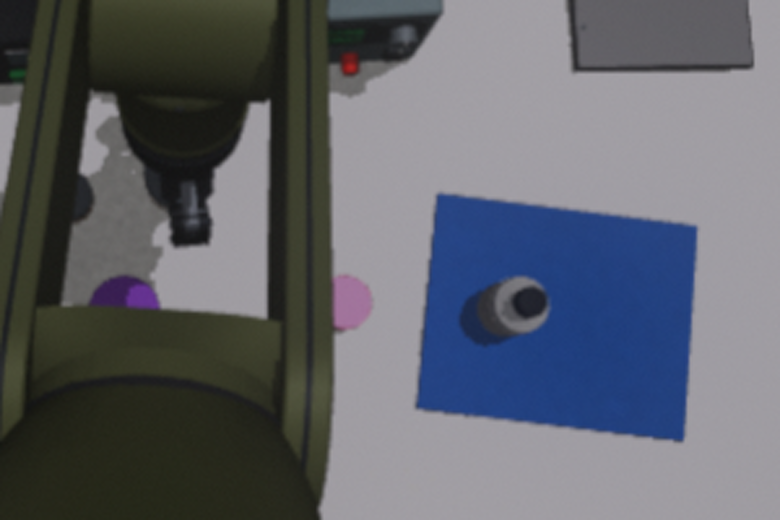

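The bottle stands upright on the mat at crop (522,303). Next is the jar.

Emit:
arm_command([
  {"jaw": 80,"xyz": [0.06,0,0.8],"rotation": [0,0,0]},
  {"jaw": 80,"xyz": [0.06,0,1.6],"rotation": [0,0,0]},
  {"jaw": 80,"xyz": [0.06,0,2.26],"rotation": [0,0,0]},
  {"jaw": 80,"xyz": [0.06,0,2.26],"rotation": [0,0,0]},
  {"jaw": 80,"xyz": [0.06,0,2.26],"rotation": [0,0,0]},
  {"jaw": 30,"xyz": [0.06,0,2.26],"rotation": [0,0,0]},
  {"jaw": 30,"xyz": [0.06,0,2.26],"rotation": [0,0,0]},
  {"jaw": 30,"xyz": [0.06,0,2.26],"rotation": [0,0,0]},
  {"jaw": 30,"xyz": [0.06,0,2.26],"rotation": [0,0,0]},
  {"jaw": 30,"xyz": [0.06,0,2.26],"rotation": [0,0,0]},
  {"jaw": 30,"xyz": [0.06,0,2.26],"rotation": [0,0,0]},
])

```text
time: 9.5
ee_pos: [0.5643, 0.0199, 0.0355]
eef_rot: [[-0.104, 0.995, 0.004], [0.995, 0.104, -0.0], [-0.0, 0.004, -1.0]]
wrist_force: [-5.6, -0.6, 23.7]
gripper_width: 0.0302
finger_force: 11.9
```

Run:
```python
from h import *
p=manip.read_state()["ee_pos"];print(p)
go([.455,-.325,.16],6);go([.455,-.325,p[2]+.0055],6)
```

```text
[0.56428639 0.01991737 0.03548358]
to [0.455, -0.325, 0.16] 6 xyz [-11.059, -4.799, -4.165] rot [0.028, 0.003, -0.006] dist 0.383
to [0.455, -0.325, np.float64(0.04098358024715017)] 6 xyz [-11.058, -4.815, -0.198] rot [0.028, 0.003, -0.006] dist 0.362
```

Run:
```python
from h import *
c=cam("wrist"); save(c,"w3.png",(140,120,500,480),1.6)
```

```text
(no output)
```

View pics/w3.png

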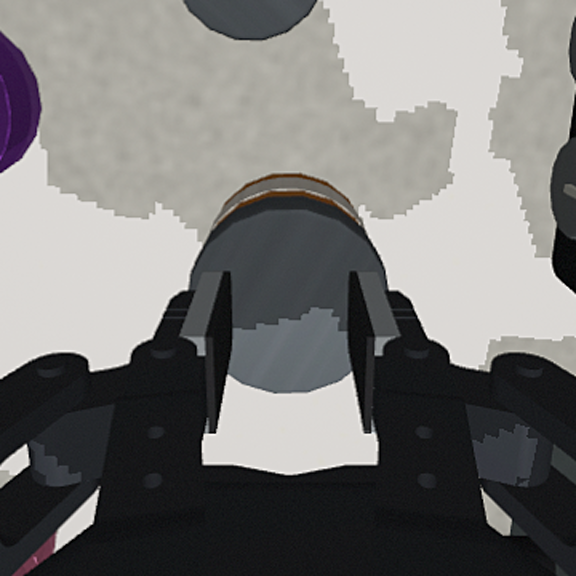

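Run:
```python
from h import *
print(manip.tip_extent,[a for a in dir(manip) if not a.startswith("_")])
s=manip.read_state(); print(s["ee_pos"],s["gripper_width"])
c=cam("wrist")
p,R=s["ee_pos"],s["eef_rot"]
for dz in (-.02,-.01,0,.01,.022): print(dz,(proj(c,[p+R@[x,y,dz] for x in(.011,-.011) for y in(-.015,.015)])-[140,120]).round(0).__mul__(1.6).round().tolist())
print(((proj(c,[[.5643,.0199,.046],[.5643,.0469,.046],[.5643,-.007,.046]])-[140,120])*1.6).round().tolist())
```

```text
0.022 ['Unreachable', 'capture', 'job_done', 'read_state', 'tip_extent']
[0.56431505 0.01993275 0.03551996] 0.029978809836663314
-0.02 [[224.0, 280.0], [349.0, 280.0], [226.0, 362.0], [346.0, 362.0]]
-0.01 [[227.0, 264.0], [344.0, 264.0], [230.0, 341.0], [342.0, 341.0]]
0 [[232.0, 251.0], [341.0, 251.0], [234.0, 323.0], [339.0, 323.0]]
0.01 [[235.0, 238.0], [338.0, 238.0], [237.0, 307.0], [336.0, 309.0]]
0.022 [[238.0, 226.0], [334.0, 226.0], [240.0, 291.0], [334.0, 291.0]]
[[286.0, 304.0], [297.0, 206.0], [276.0, 394.0]]
```

The pads closed on top of the lid: pad tips are at crop (232,272) and (350,272), overlapping the lid centred at (290,300). This image, the 24 N upward force and the bottle's shoulder contact all put the real fingertips about 12 mm behind the reported TCP, not 22 mm ahead. I'll lift, reopen and regrasp with that offset.

Emit:
arm_command([
  {"jaw": 30,"xyz": [0,0,-0.5],"rotation": [0,0,0]},
  {"jaw": 80,"xyz": [0,0,-1],"rotation": [0,0,0]},
  {"jaw": 80,"xyz": [0,0,-1],"rotation": [0,0,0]},
  {"jaw": 80,"xyz": [0,0,-1],"rotation": [0,0,0]},
  {"jaw": 80,"xyz": [0,0,-1],"rotation": [0,0,0]},
  {"jaw": 80,"xyz": [0,0,-1],"rotation": [0,0,0]},
  {"jaw": 80,"xyz": [0,0,-1],"rotation": [0,0,0]},
])

```text
time: 10.3
ee_pos: [0.5626, 0.0202, 0.0604]
eef_rot: [[-0.103, 0.995, -0.002], [0.995, 0.103, 0.001], [0.001, -0.002, -1.0]]
wrist_force: [0.2, 0.7, -0.9]
gripper_width: 0.0799
finger_force: 0.0
```

Run:
```python
from h import *
s=manip.read_state(); print(s["ee_pos"],s["gripper_width"])
go([.5635,.0195,0.0],6)
c=cam("wrist"); im=c["img"][120:480,140:500]; hs=c["img"]
p,R=s["ee_pos"],s["eef_rot"]
for z in (.046,): print(((proj(c,[[.5635,.0195,z]])-[140,120])*1.6).round())
save(c,"w4.png",(140,120,500,480),1.6)
t=cam("top"); print(t["img"].shape)
```

```text
[0.56257973 0.02019779 0.06044949] 0.07991066949584782
to [0.5635, 0.0195, 0.0] 6 xyz [-0.028, 0.031, 2.015] rot [-0.012, -0.006, -0.009] dist 0.06
[[289. 271.]]
(480, 640, 3)
```

View pics/w4.png

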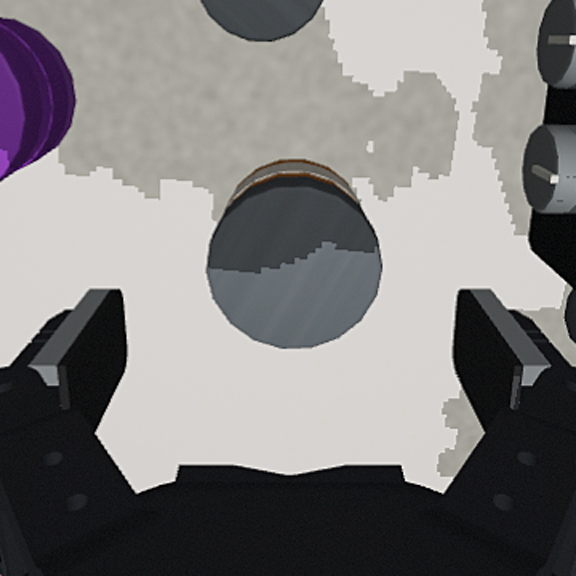

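The jar is undisturbed, lid centre at crop (294,265), about 1 mm from the prediction. Now I'll descend around it.

Emit:
arm_command([
  {"jaw": 80,"xyz": [0,0.05,0.7],"rotation": [0,0,0]},
  {"jaw": 80,"xyz": [0,0.05,1.3],"rotation": [0,0,0]},
  {"jaw": 80,"xyz": [0,0.05,1.7],"rotation": [0,0,0]},
  {"jaw": 80,"xyz": [0,0.05,1.95],"rotation": [0,0,0]},
  {"jaw": 80,"xyz": [0,0.05,1.95],"rotation": [0,0,0]},
  {"jaw": 80,"xyz": [0,0.05,1.95],"rotation": [0,0,0]},
])

```text
time: 11.0
ee_pos: [0.5648, 0.0204, 0.0028]
eef_rot: [[-0.103, 0.995, -0.0], [0.995, 0.103, 0.001], [0.001, -0.0, -1.0]]
wrist_force: [-0.1, 0.2, 0.2]
gripper_width: 0.0802
finger_force: 0.0
```

Emit:
arm_command([
  {"jaw": 35,"xyz": [0,0,0],"rotation": [0,0,0]},
  {"jaw": 35,"xyz": [0,0,0],"rotation": [0,0,0]},
  {"jaw": 35,"xyz": [0,0,0],"rotation": [0,0,0]},
  {"jaw": 35,"xyz": [0,0,0],"rotation": [0,0,0]},
  {"jaw": 35,"xyz": [0,0,0],"rotation": [0,0,0]},
  {"jaw": 35,"xyz": [0,0,0],"rotation": [0,0,0]},
])

```text
time: 11.6
ee_pos: [0.5652, 0.0204, 0.0038]
eef_rot: [[-0.103, 0.995, 0.002], [0.995, 0.103, 0.001], [0.0, 0.002, -1.0]]
wrist_force: [-2.1, 0.8, 6.8]
gripper_width: 0.0525
finger_force: 62.1
```

Run:
```python
from h import *
p=manip.read_state()["ee_pos"];print(p)
go([.452,-.325,.08],6);go([.452,-.325,p[2]+.005],6)
```

```text
[0.565214   0.02036694 0.00379923]
to [0.452, -0.325, 0.08] 6 xyz [-11.059, -4.94, -2.553] rot [0.011, -0.003, -0.008] dist 0.371
to [0.452, -0.325, np.float64(0.00879923129022736)] 6 xyz [-11.06, -4.944, -0.179] rot [0.011, -0.003, -0.008] dist 0.363
```

Emit:
arm_command([
  {"jaw": 35,"xyz": [0,0,-1.2],"rotation": [0,0,0]},
  {"jaw": 35,"xyz": [0,0,-2.6],"rotation": [0,0,0]},
  {"jaw": 35,"xyz": [-0.8,-0.35,-3.8],"rotation": [0,0,0]},
  {"jaw": 35,"xyz": [-2.1,-0.93,-4.4],"rotation": [0,0,0]},
  {"jaw": 35,"xyz": [-3.5,-1.55,-4.5],"rotation": [0,0,0]},
  {"jaw": 35,"xyz": [-4.9,-2.2,-4.5],"rotation": [0,0,0]},
  {"jaw": 35,"xyz": [-6.3,-2.8,-4.5],"rotation": [0,0,0]},
  {"jaw": 35,"xyz": [-7.7,-3.4,-4.5],"rotation": [0,0,0]},
  {"jaw": 35,"xyz": [-9.1,-4.05,-4.5],"rotation": [0,0,0]},
  {"jaw": 35,"xyz": [-10.3,-4.6,-4.5],"rotation": [0,0,0]},
  {"jaw": 35,"xyz": [-11.06,-4.94,-4.4],"rotation": [0,0,0]},
  {"jaw": 35,"xyz": [-11.06,-4.94,-4.0],"rotation": [0,0,0]},
  {"jaw": 35,"xyz": [-11.06,-4.94,-3.0],"rotation": [0,0,0]},
  {"jaw": 35,"xyz": [-11.06,-4.94,-2.0],"rotation": [0,0,0]},
  {"jaw": 35,"xyz": [-11.06,-4.94,-1.1],"rotation": [0,0,0]},
  {"jaw": 35,"xyz": [-11.06,-4.94,-0.5],"rotation": [0,0,0]},
  {"jaw": 35,"xyz": [-11.06,-4.94,-0.18],"rotation": [0,0,0]},
  {"jaw": 35,"xyz": [-11.06,-4.94,-0.18],"rotation": [0,0,0]},
  {"jaw": 35,"xyz": [-11.06,-4.94,-0.18],"rotation": [0,0,0]},
])

```text
time: 13.5
ee_pos: [0.4516, -0.3244, 0.0079]
eef_rot: [[-0.104, 0.995, -0.0], [0.995, 0.104, 0.001], [0.001, -0.0, -1.0]]
wrist_force: [-0.4, -0.2, -0.2]
gripper_width: 0.0525
finger_force: 65.2
```

Emit:
arm_command([
  {"jaw": 60,"xyz": [0,0,0],"rotation": [0,0,0]},
  {"jaw": 70,"xyz": [0,0,0],"rotation": [0,0,0]},
  {"jaw": 75,"xyz": [0,0,0],"rotation": [0,0,0]},
  {"jaw": 75,"xyz": [0,0,-0.6],"rotation": [0,0,0]},
  {"jaw": 75,"xyz": [0,0,-1.8],"rotation": [0,0,0]},
  {"jaw": 75,"xyz": [0,0,-3.2],"rotation": [0,0,0]},
  {"jaw": 75,"xyz": [0,0,-4.6],"rotation": [0,0,0]},
  {"jaw": 75,"xyz": [0,0,-5.5],"rotation": [0,0,0]},
  {"jaw": 75,"xyz": [0,0,-5.5],"rotation": [0,0,0]},
  {"jaw": 75,"xyz": [0,0,-5.5],"rotation": [0,0,0]},
])

```text
time: 14.5
ee_pos: [0.4516, -0.3252, 0.1736]
eef_rot: [[-0.103, 0.995, 0.001], [0.995, 0.103, -0.001], [-0.001, 0.001, -1.0]]
wrist_force: [-0.1, -0.0, -0.5]
gripper_width: 0.0749
finger_force: 0.0
```

Run:
```python
from h import *
s=manip.read_state(); print(s["ee_pos"],s["qpos"])
t=cam("top"); save(t,"t5.png",(90,240,540,380),1.7)
def Pq(u,v,z): return ray(t,[100+u/4,240+v/4],z)[0].round(4)
print("tray corners",[Pq(*q,.012) for q in((44,66),(480,40),(496,494),(48,526))])
print("divider",Pq(282,55,.012),Pq(293,507,.012))
print("handle top",Pq(381,241,.026),Pq(381,443,.026),"prong",Pq(381,70,.037))
w=cam("wrist")
print("wrist see bottle",proj(w,[[.4655,-.234,.092],[.452,-.325,.046]]).round(0))
```

```text
[ 0.45156229 -0.32519525  0.17362077] [-4.01203817e+01  1.84204707e+01  9.24996055e+01  1.77909951e-02
  6.90155390e+01 -4.60529055e+01]
tray corners [array([0.5401, 0.4134, 0.012 ]), array([0.5577, 0.1962, 0.012 ]), array([0.3339, 0.1779, 0.012 ]), array([0.3153, 0.3934, 0.012 ])]
divider [0.5481 0.295  0.012 ] [0.3262 0.2759 0.012 ]
handle top [0.455  0.2373 0.026 ] [0.3579 0.232  0.026 ] prong [0.5379 0.2395 0.037 ]
wrist see bottle [[361. 106.]
 [322. 235.]]
```

View pics/t5.png

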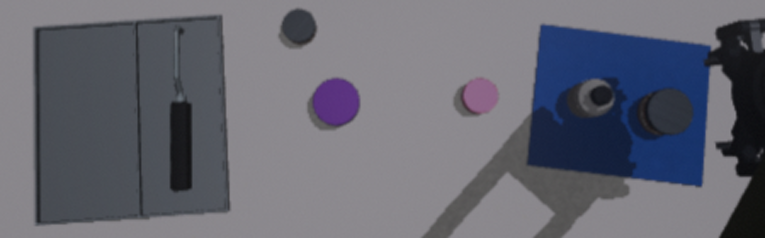

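Both stand on the mat: bottle at crop (597,97), jar at (668,110). Next is the hook, which I'll look at from above with the wrist camera before gripping.

Run:
```python
from h import *
go([.5,-.05,.22],-40); go([.40,.232,.19],-87)
```

```text
to [0.5, -0.05, 0.22] -40 xyz [8.927, 2.583, -1.595] rot [-0.022, -0.012, 5.741] dist 0.283
to [0.4, 0.232, 0.19] -87 xyz [18.618, 0.24, -0.565] rot [-0.027, -0.002, 11.616] dist 0.559
```

Emit:
arm_command([
  {"jaw": 60,"xyz": [8.93,2.58,-1.6],"rotation": [0,0,5.74]},
  {"jaw": 60,"xyz": [8.93,2.58,-1.6],"rotation": [0,0,5.74]},
  {"jaw": 60,"xyz": [8.93,2.58,-1.6],"rotation": [0,0,5.74]},
  {"jaw": 60,"xyz": [8.93,2.58,-1.6],"rotation": [0,0,5.74]},
  {"jaw": 60,"xyz": [8.93,2.58,-1.6],"rotation": [0,0,5.74]},
  {"jaw": 60,"xyz": [8.93,2.58,-1.6],"rotation": [0,0,5.74]},
  {"jaw": 60,"xyz": [18.62,0.24,-0.57],"rotation": [-0.03,0,11.62]},
  {"jaw": 60,"xyz": [18.62,0.24,-0.57],"rotation": [-0.03,0,11.62]},
  {"jaw": 60,"xyz": [18.62,0.24,-0.57],"rotation": [-0.03,0,11.62]},
  {"jaw": 60,"xyz": [18.62,0.24,-0.57],"rotation": [-0.03,0,11.62]},
  {"jaw": 60,"xyz": [18.62,0.24,-0.57],"rotation": [-0.03,0,11.62]},
  {"jaw": 60,"xyz": [18.62,0.24,-0.57],"rotation": [-0.03,0,11.62]},
  {"jaw": 60,"xyz": [18.62,0.24,-0.57],"rotation": [-0.03,0,11.62]},
  {"jaw": 60,"xyz": [18.62,0.24,-0.57],"rotation": [-0.03,0,11.62]},
  {"jaw": 60,"xyz": [18.62,0.24,-0.57],"rotation": [-0.03,0,11.62]},
  {"jaw": 60,"xyz": [18.62,0.24,-0.57],"rotation": [-0.03,0,11.62]},
  {"jaw": 60,"xyz": [18.62,0.24,-0.57],"rotation": [-0.03,0,11.62]},
  {"jaw": 60,"xyz": [18.62,0.24,-0.57],"rotation": [-0.03,0,11.62]},
])

```text
time: 16.4
ee_pos: [0.4014, 0.2301, 0.1903]
eef_rot: [[0.999, 0.05, 0.002], [0.05, -0.999, -0.002], [0.002, 0.002, -1.0]]
wrist_force: [0.1, 0.1, 0.4]
gripper_width: 0.0599
finger_force: 0.0
```

Run:
```python
from h import *
s=manip.read_state(); print(s["ee_pos"],s["eef_rot"][:,1],s["qpos"][5])
c=cam("wrist"); save(c,"w6.png"); print(c["fx"])
```

```text
[0.40140192 0.23011054 0.1903164 ] [ 0.04973174 -0.99876027  0.00216434] 111.94247455443917
371.9710460810598
```

View pics/w6.png

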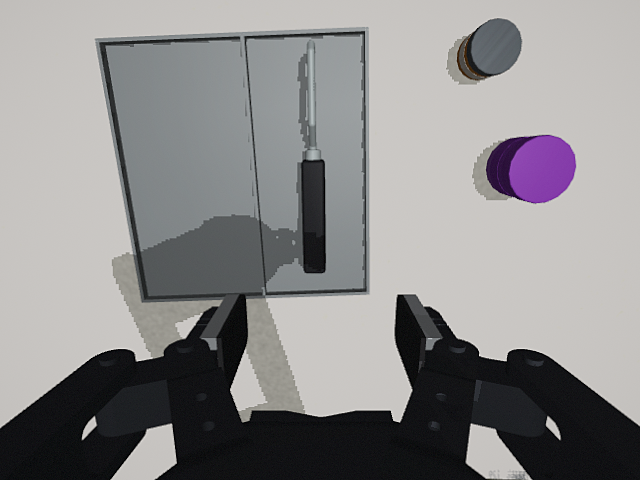

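The wrist view shows the handle from (313.5,162) to (314.5,268), and the rod's end, with the prong, at (311,43).

Run:
```python
from h import *
c=cam("wrist")
a=ray(c,[[313.5,162],[314.5,268]],.029); b=ray(c,[[311,43]],.043)
print(a,b); 
print("tray",ray(c,[[98,40],[367,29],[367,293],[144,300]],.012).round(3).tolist())
d=a[0]-a[1]; print(np.linalg.norm(d),np.degrees(np.arctan2(d[1],d[0])))
```

```text
[[0.45353761 0.23906899 0.029     ]
 [0.36115113 0.23397717 0.029     ]] [[0.53915249 0.24455823 0.043     ]]
tray [[0.54, 0.417, 0.012], [0.559, 0.201, 0.012], [0.333, 0.182, 0.012], [0.315, 0.397, 0.012]]
0.09252668701775624 3.1546263713098495
```

Run:
```python
from h import *
go([.390,.2345,.06],-86.8);go([.390,.2345,-.003],-86.8)
```

```text
to [0.39, 0.2345, 0.06] -86.8 xyz [-0.382, -0.163, 4.347] rot [0.014, -0.018, -0.042] dist 0.131
to [0.39, 0.2345, -0.003] -86.8 xyz [-0.387, -0.167, 6.447] rot [0.014, -0.018, -0.042] dist 0.194
```

Emit:
arm_command([
  {"jaw": 50,"xyz": [-0.39,-0.17,1.4],"rotation": [0.01,-0.02,-0.04]},
  {"jaw": 50,"xyz": [-0.39,-0.17,2.8],"rotation": [0.01,-0.02,-0.04]},
  {"jaw": 50,"xyz": [-0.39,-0.17,4.0],"rotation": [0.01,-0.02,-0.04]},
  {"jaw": 50,"xyz": [-0.39,-0.17,5.0],"rotation": [0.01,-0.02,-0.04]},
  {"jaw": 50,"xyz": [-0.39,-0.17,5.8],"rotation": [0.01,-0.02,-0.04]},
  {"jaw": 50,"xyz": [-0.39,-0.17,6.3],"rotation": [0.01,-0.02,-0.04]},
  {"jaw": 50,"xyz": [-0.39,-0.17,6.45],"rotation": [0.01,-0.02,-0.04]},
  {"jaw": 50,"xyz": [-0.39,-0.17,6.45],"rotation": [0.01,-0.02,-0.04]},
  {"jaw": 50,"xyz": [-0.39,-0.17,6.45],"rotation": [0.01,-0.02,-0.04]},
])

```text
time: 17.4
ee_pos: [0.3902, 0.2356, -0.0025]
eef_rot: [[0.998, 0.057, 0.001], [0.057, -0.998, 0.0], [0.001, -0.0, -1.0]]
wrist_force: [0.0, -0.1, 0.6]
gripper_width: 0.0503
finger_force: 0.0
```

Emit:
arm_command([
  {"jaw": 5,"xyz": [0,0,0],"rotation": [0,0,0]},
  {"jaw": 5,"xyz": [0,0,0],"rotation": [0,0,0]},
  {"jaw": 5,"xyz": [0,0,0],"rotation": [0,0,0]},
  {"jaw": 5,"xyz": [0,0,0],"rotation": [0,0,0]},
  {"jaw": 5,"xyz": [0,0,0],"rotation": [0,0,0]},
  {"jaw": 5,"xyz": [0,0,0],"rotation": [0,0,0]},
])

```text
time: 18.0
ee_pos: [0.3901, 0.2358, -0.0021]
eef_rot: [[0.998, 0.057, 0.002], [0.057, -0.998, 0.0], [0.002, -0.0, -1.0]]
wrist_force: [0.7, -0.6, 4.2]
gripper_width: 0.0189
finger_force: 59.6
```

Run:
```python
from h import *
s=manip.read_state();p=s["ee_pos"];print(p,s["wrist_force"])
u=np.array([np.cos(np.radians(6)),np.sin(np.radians(6))])
tgt=np.array([.693,-.003])-u*(.150+.003)
go([p[0],p[1],.10],-84); go([*tgt,.21],-84)
```

```text
[ 0.3901233   0.23579637 -0.00208737] [ 0.69496573 -0.59890294  4.22569203]
to [np.float64(0.3901232956370962), np.float64(0.23579636751755756), 0.1] -84 xyz [0.006, -0.001, -3.403] rot [-0.002, -0.012, -0.338] dist 0.102
to [np.float64(0.5408381500086541), np.float64(-0.01899285487995098), 0.21] -84 xyz [4.539, 8.765, -7.065] rot [-0.002, -0.012, -0.338] dist 0.364
```

Emit:
arm_command([
  {"jaw": 5,"xyz": [0,0,-0.8],"rotation": [0,0,0]},
  {"jaw": 5,"xyz": [0,0,-2.2],"rotation": [0,0,0]},
  {"jaw": 5,"xyz": [0,0,-3.6],"rotation": [0,0,0]},
  {"jaw": 5,"xyz": [0.5,1.0,-4.6],"rotation": [0,0,0]},
  {"jaw": 5,"xyz": [1.1,2.1,-5.4],"rotation": [0,0,-0.1]},
  {"jaw": 5,"xyz": [1.7,3.3,-6.0],"rotation": [0,0,-0.2]},
  {"jaw": 5,"xyz": [2.3,4.5,-6.6],"rotation": [0,0,-0.3]},
  {"jaw": 5,"xyz": [2.9,5.7,-7.07],"rotation": [0,0,-0.34]},
  {"jaw": 5,"xyz": [3.5,6.8,-7.07],"rotation": [0,0,-0.34]},
  {"jaw": 5,"xyz": [4.1,7.9,-7.07],"rotation": [0,0,-0.34]},
  {"jaw": 5,"xyz": [4.54,8.77,-7.07],"rotation": [0,0,-0.34]},
  {"jaw": 5,"xyz": [4.54,8.77,-7.07],"rotation": [0,0,-0.34]},
  {"jaw": 5,"xyz": [4.54,8.77,-7.07],"rotation": [0,0,-0.34]},
  {"jaw": 5,"xyz": [4.54,8.77,-7.07],"rotation": [0,0,-0.34]},
  {"jaw": 5,"xyz": [4.54,8.77,-7.07],"rotation": [0,0,-0.34]},
])

```text
time: 19.5
ee_pos: [0.5397, -0.0183, 0.209]
eef_rot: [[0.994, 0.106, -0.001], [0.106, -0.994, -0.0], [-0.001, 0.0, -1.0]]
wrist_force: [-0.1, -0.6, -0.9]
gripper_width: 0.0187
finger_force: 59.0
```

Run:
```python
from h import *
s=manip.read_state(); print(s["ee_pos"],s["eef_rot"].round(3).tolist(),s["gripper_width"])
c=cam("wrist"); c["img"]=np.clip(c["img"].astype(float)*1.3,0,255).astype(np.uint8); save(c,"w7.png",(180,0,460,240),2.4)
p,R=s["ee_pos"],s["eef_rot"]
for n,P in dict(prongtop=p+R@[.15,0,-.045],prongtip=p+R@[.15,0,-.009],collar=[.693,-.003,.016]).items(): print(n,P.round(3),((proj(c,[P])-[180,0])*2.4).round())
```

```text
[ 0.53966608 -0.01828273  0.20901144] [[0.994, 0.106, -0.001], [0.106, -0.994, -0.0], [-0.001, 0.0, -1.0]] 0.018704050803253824
prongtop [ 0.689 -0.002  0.254] [[ 342. -560.]]
prongtip [ 0.689 -0.002  0.218] [[ 341. -297.]]Traceback (most recent call last):
  File "<stdin>", line 5, in <module>
AttributeError: 'list' object has no attribute 'round'. Did you mean: 'count'?
```

View pics/w7.png

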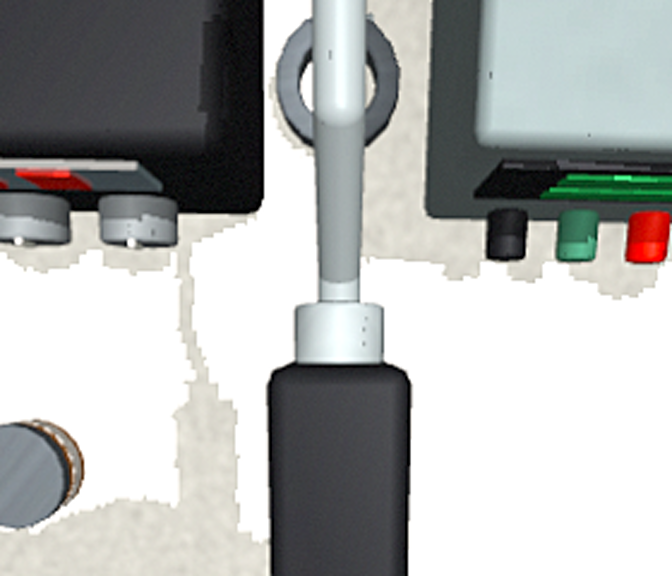

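The wrist view shows the collar ring centred at crop (338,82) under the rod. The gap's corners are at (262,212) and (427,217), so the rod runs down the middle of the gap.

Run:
```python
from h import *
c=cam("wrist"); s=manip.read_state(); p,R=s["ee_pos"],s["eef_rot"]
col=ray(c,[[180+338.5/2.4,82/2.4]],.016)[0]
print("collar",col,"bottom corners",ray(c,[[180+262/2.4,212/2.4],[180+427/2.4,217/2.4]],0).round(4))
# rod center near front: crop (340,290) and (340,60) ; height above underside ~ .037
z=p[2]+.005+.037
r=ray(c,[[180+339.5/2.4,20/2.4]],z)[0]; h=ray(c,[[180+339/2.4,370/2.4]],p[2]+.031)[0]
print("rod pt in tool",R.T@(r-p),"handle front in tool",R.T@(h-p))
print("collar in tool",R.T@(col-p))
```

```text
collar [ 0.69413534 -0.00186056  0.016     ] bottom corners [[ 0.6511  0.0225  0.    ]
 [ 0.656  -0.0396  0.    ]]
rod pt in tool [ 0.10248473 -0.00015164 -0.04205999] handle front in tool [ 0.06465731 -0.00015706 -0.03103787]
collar in tool [ 1.55125975e-01 -1.24286968e-04  1.93039460e-01]
```

Emit:
arm_command([
  {"jaw": 5,"xyz": [0.1,0,1.2],"rotation": [0,0,0]},
  {"jaw": 5,"xyz": [0.1,0,2.5],"rotation": [0,0,0]},
  {"jaw": 5,"xyz": [0.1,0,3.8],"rotation": [0,0,0]},
  {"jaw": 5,"xyz": [0.1,0,5.0],"rotation": [0,0,0]},
  {"jaw": 5,"xyz": [0.1,0,5.8],"rotation": [0,0,0]},
  {"jaw": 5,"xyz": [0.1,0,6.2],"rotation": [0,0,0]},
  {"jaw": 5,"xyz": [0.1,0,6.2],"rotation": [0,0,0]},
  {"jaw": 5,"xyz": [0.1,0,6.2],"rotation": [0,0,0]},
  {"jaw": 5,"xyz": [0.1,0,6.5],"rotation": [0,0,0]},
  {"jaw": 5,"xyz": [0.1,0,6.8],"rotation": [0,0,0]},
  {"jaw": 5,"xyz": [0.1,0,7.02],"rotation": [0,0,0]},
  {"jaw": 5,"xyz": [0.1,0,7.02],"rotation": [0,0,0]},
  {"jaw": 5,"xyz": [0.1,0,7.02],"rotation": [0,0,0]},
])

```text
time: 20.9
ee_pos: [0.5432, -0.0191, -0.0019]
eef_rot: [[0.995, 0.105, -0.001], [0.105, -0.995, -0.0], [-0.001, 0.0, -1.0]]
wrist_force: [-0.1, 0.2, -1.6]
gripper_width: 0.0187
finger_force: 59.0
```

Emit:
arm_command([
  {"jaw": 5,"xyz": [-0.15,0,0],"rotation": [0,0,0]},
  {"jaw": 5,"xyz": [-0.3,0,0],"rotation": [0,0,0]},
  {"jaw": 5,"xyz": [-0.5,0,0],"rotation": [0,0,0]},
  {"jaw": 5,"xyz": [-0.7,0,0],"rotation": [0,0,0]},
  {"jaw": 5,"xyz": [-0.9,0,0],"rotation": [0,0,0]},
])

```text
time: 21.4
ee_pos: [0.5161, -0.022, -0.0014]
eef_rot: [[0.994, 0.105, -0.0], [0.105, -0.994, -0.001], [-0.0, 0.001, -1.0]]
wrist_force: [-0.2, 0.0, -1.3]
gripper_width: 0.0191
finger_force: 59.0
```

Emit:
arm_command([
  {"jaw": 5,"xyz": [-0.2,0,0],"rotation": [0,0,0]},
  {"jaw": 5,"xyz": [-0.4,0,0],"rotation": [0,0,0]},
  {"jaw": 5,"xyz": [-0.6,0,0],"rotation": [0,0,0]},
  {"jaw": 5,"xyz": [-0.8,0,0],"rotation": [0,0,0]},
  {"jaw": 5,"xyz": [-1.0,0,0],"rotation": [0,0,0]},
  {"jaw": 5,"xyz": [-1.2,0,0],"rotation": [0,0,0]},
  {"jaw": 5,"xyz": [-1.4,0,0],"rotation": [0,0,0]},
  {"jaw": 5,"xyz": [-1.6,0,0],"rotation": [0,0,0]},
  {"jaw": 5,"xyz": [-1.8,0,0],"rotation": [0,0,0]},
  {"jaw": 5,"xyz": [-2.0,0,0],"rotation": [0,0,0]},
  {"jaw": 5,"xyz": [-2.2,0,0],"rotation": [0,0,0]},
  {"jaw": 5,"xyz": [-2.4,0,0],"rotation": [0,0,0]},
  {"jaw": 5,"xyz": [-2.6,0,0],"rotation": [0,0,0]},
  {"jaw": 5,"xyz": [-2.8,0,0],"rotation": [0,0,0]},
  {"jaw": 5,"xyz": [-3.0,0,0],"rotation": [0,0,0]},
  {"jaw": 5,"xyz": [-3.1,0,0],"rotation": [0,0,0]},
  {"jaw": 5,"xyz": [-3.2,0,0],"rotation": [0,0,0]},
  {"jaw": 5,"xyz": [-3.2,0,0],"rotation": [0,0,0]},
  {"jaw": 5,"xyz": [-3.2,0,0],"rotation": [0,0,0]},
])

```text
time: 23.3
ee_pos: [0.421, -0.032, -0.0016]
eef_rot: [[0.995, 0.105, -0.001], [0.105, -0.995, -0.0], [-0.001, 0.0, -1.0]]
wrist_force: [-1.2, 0.4, -1.0]
gripper_width: 0.0189
finger_force: 59.0
```

Run:
```python
from h import *
s=manip.read_state(); print(s["ee_pos"],s["wrist_force"],s["gripper_width"])
c=cam("wrist"); c["img"]=np.clip(c["img"].astype(float)*1.3,0,255).astype(np.uint8); t=cam("top")["img"]
t=np.clip(t.astype(float)*1.8,0,255).astype(np.uint8)
im=np.zeros((400,800,3),np.uint8); im[:,:400]=cv2.resize(c["img"][0:320,160:480],(400,400)); im[:,400:]=cv2.resize(t[160:320,240:400],(400,400),interpolation=cv2.INTER_CUBIC)
cv2.imwrite("pics/p1.png",im[:,:,::-1])
go([.39,.2358,.12],-86.8); go([.39,.2358,.002],-86.8)
```

```text
[ 0.42101898 -0.03199366 -0.00158267] [-1.15943072  0.37622984 -1.04907546] 0.018894761049010757
to [0.39, 0.2358, 0.12] -86.8 xyz [-0.103, -8.985, -4.057] rot [0.003, 0.004, 0.352] dist 0.296
to [0.39, 0.2358, 0.002] -86.8 xyz [-0.101, -8.986, -0.123] rot [0.003, 0.004, 0.352] dist 0.27
```

View pics/p1.png

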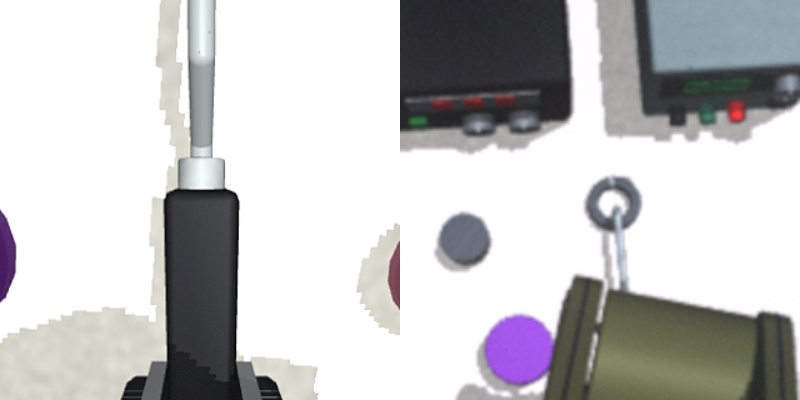

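The right panel shows the collar drawn out in front of the gap at crop (613,203), with the prong in its bore. Now the hook goes back to its bay.

Emit:
arm_command([
  {"jaw": 5,"xyz": [0,0,-0.5],"rotation": [0,0,0]},
  {"jaw": 5,"xyz": [0,0,-1.3],"rotation": [0,0,0]},
  {"jaw": 5,"xyz": [0,0,-2.5],"rotation": [0,0,0]},
  {"jaw": 5,"xyz": [0,0,-3.7],"rotation": [0,0,0]},
  {"jaw": 5,"xyz": [0,-1.0,-4.06],"rotation": [0,0,0]},
  {"jaw": 5,"xyz": [0,-2.3,-4.06],"rotation": [0,0,0]},
  {"jaw": 5,"xyz": [0,-3.7,-4.06],"rotation": [0,0,0.1]},
  {"jaw": 5,"xyz": [0,-5.1,-4.06],"rotation": [0,0,0.2]},
  {"jaw": 5,"xyz": [-0.1,-6.5,-4.06],"rotation": [0,0,0.3]},
  {"jaw": 5,"xyz": [-0.1,-7.8,-4.06],"rotation": [0,0,0.35]},
  {"jaw": 5,"xyz": [-0.1,-8.6,-4.06],"rotation": [0,0,0.35]},
  {"jaw": 5,"xyz": [-0.1,-8.99,-4.06],"rotation": [0,0,0.35]},
  {"jaw": 5,"xyz": [-0.1,-8.99,-3.6],"rotation": [0,0,0.35]},
  {"jaw": 5,"xyz": [-0.1,-8.99,-2.6],"rotation": [0,0,0.35]},
  {"jaw": 5,"xyz": [-0.1,-8.99,-1.6],"rotation": [0,0,0.35]},
  {"jaw": 5,"xyz": [-0.1,-8.99,-0.8],"rotation": [0,0,0.35]},
  {"jaw": 5,"xyz": [-0.1,-8.99,-0.3],"rotation": [0,0,0.35]},
  {"jaw": 5,"xyz": [-0.1,-8.99,-0.03],"rotation": [0,0,0.35]},
  {"jaw": 5,"xyz": [-0.1,-8.99,-0.03],"rotation": [0,0,0.35]},
  {"jaw": 5,"xyz": [-0.1,-8.99,-0.03],"rotation": [0,0,0.35]},
])

```text
time: 25.4
ee_pos: [0.3903, 0.2357, -0.0006]
eef_rot: [[0.998, 0.056, -0.0], [0.056, -0.998, -0.0], [-0.0, 0.0, -1.0]]
wrist_force: [-0.5, 0.4, -0.7]
gripper_width: 0.0185
finger_force: 59.8
```

Emit:
arm_command([
  {"jaw": 30,"xyz": [0,0,0],"rotation": [0,0,0]},
  {"jaw": 45,"xyz": [0,0,0],"rotation": [0,0,0]},
  {"jaw": 50,"xyz": [0,0,0],"rotation": [0,0,0]},
  {"jaw": 50,"xyz": [0,0,-0.6],"rotation": [0,0,0]},
  {"jaw": 50,"xyz": [0,0,-1.8],"rotation": [0,0,0]},
  {"jaw": 60,"xyz": [0,0,-3.2],"rotation": [0,0,0]},
  {"jaw": 65,"xyz": [0,0,-4.6],"rotation": [0,0,0]},
  {"jaw": 65,"xyz": [0,0,-5],"rotation": [0,0,0]},
  {"jaw": 65,"xyz": [0,0,-5],"rotation": [0,0,0]},
  {"jaw": 65,"xyz": [0,0,-5],"rotation": [0,0,0]},
])

```text
time: 26.4
ee_pos: [0.3895, 0.2358, 0.1491]
eef_rot: [[0.998, 0.056, -0.0], [0.056, -0.998, -0.001], [-0.0, 0.0, -1.0]]
wrist_force: [-0.2, -0.1, -0.8]
gripper_width: 0.0652
finger_force: 0.0
```

Run:
```python
from h import *
s=manip.read_state(); print(s["ee_pos"])
t=cam("top"); t["img"]=np.clip(t["img"].astype(float)*1.8,0,255).astype(np.uint8)
save(t,"t8.png",(100,180,400,380),2.5)
col=ray(t,[325.2,241.2],.016)[0]; print("collar",col)
go([col[0],col[1],.10],-84);
```

```text
[0.38953808 0.23579387 0.14908247]
collar [ 0.57935879 -0.01581514  0.016     ]
to [np.float64(0.5793587855696277), np.float64(-0.015815138309816963), 0.1] -84 xyz [5.869, 8.719, 1.609] rot [0.008, 0.016, -0.348] dist 0.319
```

View pics/t8.png

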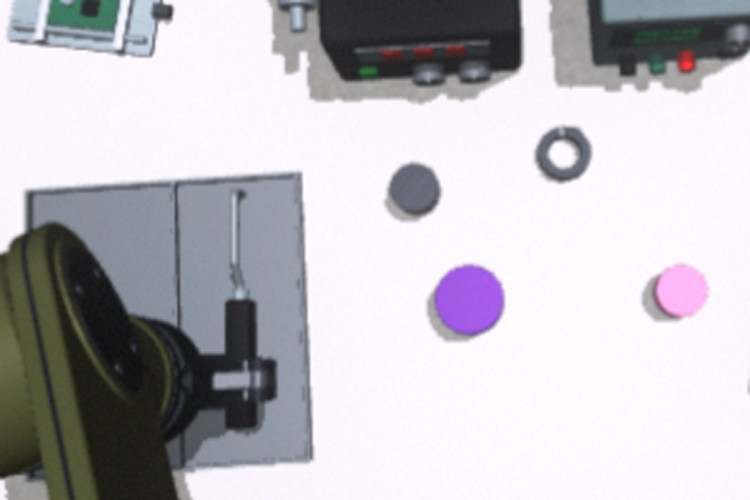

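The hook lies in its bay, and the free collar is at crop (563,153), world about (0.579, -0.016).

Emit:
arm_command([
  {"jaw": 66,"xyz": [0.9,1.3,0],"rotation": [0,0,0]},
  {"jaw": 66,"xyz": [1.8,2.7,0.2],"rotation": [0,0,-0.1]},
  {"jaw": 66,"xyz": [2.7,4.0,0.4],"rotation": [0,0,-0.2]},
  {"jaw": 66,"xyz": [3.6,5.4,0.8],"rotation": [0,0,-0.3]},
  {"jaw": 66,"xyz": [4.5,6.7,1.2],"rotation": [0,0,-0.35]},
  {"jaw": 66,"xyz": [5.3,7.9,1.6],"rotation": [0,0,-0.35]},
  {"jaw": 66,"xyz": [5.87,8.72,2.0],"rotation": [0,0,-0.35]},
  {"jaw": 66,"xyz": [5.87,8.72,3.0],"rotation": [0,0,-0.35]},
  {"jaw": 66,"xyz": [5.87,8.72,3.0],"rotation": [0,0,-0.35]},
  {"jaw": 66,"xyz": [5.87,8.72,3.0],"rotation": [0,0,-0.35]},
  {"jaw": 66,"xyz": [5.87,8.72,3.0],"rotation": [0,0,-0.35]},
])

```text
time: 27.55
ee_pos: [0.58, -0.0148, 0.0595]
eef_rot: [[0.994, 0.106, -0.001], [0.106, -0.994, -0.0], [-0.001, 0.0, -1.0]]
wrist_force: [-0.0, -0.1, 0.7]
gripper_width: 0.0659
finger_force: 0.0
```

Run:
```python
from h import *
s=manip.read_state(); print(s["ee_pos"])
c=cam("wrist"); g=cv2.cvtColor(c["img"],cv2.COLOR_RGB2GRAY)
pc=proj(c,[[.5794,-.0158,.016],[.6014,-.0158,.016]]); print(pc)
x,y=pc[0].astype(int); sub=(g[y-90:y+60,x-90:x+90]<115).astype(np.uint8)
n,l,st,ce=cv2.connectedComponentsWithStats(sub); 
for i in range(1,n):
    if st[i,4]>300: print(st[i],ce[i]+[x-90,y-90], ray(c,[st[i][:2]+st[i][2:4]/2+[x-90,y-90]],.010).round(4))
go([.5794,-.0158,-.009],-84)
```

```text
[ 0.57998931 -0.01475129  0.05946939]
[[322.92232963 270.54706242]
 [327.27360725 232.63554271]]
[  50   44   79   80 3341] [320.85692906 265.6381323 ] [[ 0.5812 -0.0148  0.01  ]]
to [0.5794, -0.0158, -0.009] -84 xyz [-0.042, 0.031, 2.302] rot [0.004, -0.002, 0.009] dist 0.069
```

Emit:
arm_command([
  {"jaw": 66,"xyz": [0.03,0,0.8],"rotation": [0,0,0]},
  {"jaw": 66,"xyz": [0.03,0,1.5],"rotation": [0,0,0]},
  {"jaw": 66,"xyz": [0.03,0,2.0],"rotation": [0,0,0]},
  {"jaw": 66,"xyz": [0.03,0,2.28],"rotation": [0,0,0]},
  {"jaw": 66,"xyz": [0.03,0,2.28],"rotation": [0,0,0]},
  {"jaw": 66,"xyz": [0.03,0,2.28],"rotation": [0,0,0]},
])

```text
time: 28.2
ee_pos: [0.5819, -0.0151, -0.0081]
eef_rot: [[0.994, 0.105, 0.001], [0.105, -0.994, -0.001], [0.001, 0.001, -1.0]]
wrist_force: [0.8, -0.3, -0.7]
gripper_width: 0.0663
finger_force: 0.0
```

Emit:
arm_command([
  {"jaw": 25,"xyz": [0,0,0],"rotation": [0,0,0]},
  {"jaw": 25,"xyz": [0,0,0],"rotation": [0,0,0]},
  {"jaw": 25,"xyz": [0,0,0],"rotation": [0,0,0]},
  {"jaw": 25,"xyz": [0,0,0],"rotation": [0,0,0]},
  {"jaw": 25,"xyz": [0,0,0],"rotation": [0,0,0]},
  {"jaw": 25,"xyz": [0,0,0],"rotation": [0,0,0]},
])

```text
time: 28.8
ee_pos: [0.5822, -0.0153, -0.0074]
eef_rot: [[0.995, 0.105, 0.002], [0.105, -0.995, -0.001], [0.002, 0.001, -1.0]]
wrist_force: [-1.5, 1.5, 6.2]
gripper_width: 0.0417
finger_force: 59.7
```

Run:
```python
from h import *
p=manip.read_state()["ee_pos"]; print(p)
go([.433,.345,.08],-86);go([.433,.345,p[2]+.005],-86)
```

```text
[ 0.58222598 -0.01532947 -0.00737137]
to [0.433, 0.345, 0.08] -86 xyz [-3.686, -12.463, -2.93] rot [0.005, -0.015, 0.25] dist 0.4
to [0.433, 0.345, np.float64(-0.0023713700334897373)] -86 xyz [-3.691, -12.465, -0.184] rot [0.005, -0.015, 0.25] dist 0.39
```

Emit:
arm_command([
  {"jaw": 25,"xyz": [0,0,-0.8],"rotation": [0,0,0]},
  {"jaw": 25,"xyz": [0,0,-2.2],"rotation": [0,0,0]},
  {"jaw": 25,"xyz": [-0.3,-1.0,-3.4],"rotation": [0,0,0]},
  {"jaw": 25,"xyz": [-0.7,-2.3,-3.4],"rotation": [0,0,0]},
  {"jaw": 25,"xyz": [-1.1,-3.7,-3.4],"rotation": [0,0,0.1]},
  {"jaw": 25,"xyz": [-1.5,-5.1,-3.4],"rotation": [0,0,0.1]},
  {"jaw": 25,"xyz": [-1.9,-6.5,-3.4],"rotation": [0,0,0.15]},
  {"jaw": 25,"xyz": [-2.3,-7.9,-3.4],"rotation": [0,0,0.2]},
  {"jaw": 25,"xyz": [-2.75,-9.3,-3.4],"rotation": [0,0,0.25]},
  {"jaw": 25,"xyz": [-3.15,-10.7,-3.4],"rotation": [0,0,0.25]},
  {"jaw": 25,"xyz": [-3.5,-11.9,-3.4],"rotation": [0,0,0.25]},
  {"jaw": 25,"xyz": [-3.69,-12.46,-3.2],"rotation": [0,0,0.25]},
  {"jaw": 25,"xyz": [-3.69,-12.46,-2.6],"rotation": [0,0,0.25]},
  {"jaw": 25,"xyz": [-3.69,-12.46,-1.8],"rotation": [0,0,0.25]},
  {"jaw": 25,"xyz": [-3.69,-12.46,-1.0],"rotation": [0,0,0.25]},
  {"jaw": 25,"xyz": [-3.69,-12.46,-0.5],"rotation": [0,0,0.25]},
  {"jaw": 25,"xyz": [-3.69,-12.46,-0.25],"rotation": [0,0,0.25]},
  {"jaw": 25,"xyz": [-3.69,-12.46,-0.16],"rotation": [0,0,0.25]},
  {"jaw": 25,"xyz": [-3.69,-12.46,-0.16],"rotation": [0,0,0.25]},
  {"jaw": 25,"xyz": [-3.69,-12.46,-0.16],"rotation": [0,0,0.25]},
])

```text
time: 30.8
ee_pos: [0.4329, 0.3453, -0.0036]
eef_rot: [[0.998, 0.07, 0.001], [0.07, -0.998, 0.001], [0.001, -0.001, -1.0]]
wrist_force: [0.4, 0.1, -1.5]
gripper_width: 0.0413
finger_force: 61.1
```

Emit:
arm_command([
  {"jaw": 50,"xyz": [0,0,0],"rotation": [0,0,0]},
  {"jaw": 60,"xyz": [0,0,0],"rotation": [0,0,0]},
  {"jaw": 60,"xyz": [0,0,0],"rotation": [0,0,0]},
  {"jaw": 60,"xyz": [0,0,-0.6],"rotation": [0,0,0]},
  {"jaw": 60,"xyz": [0,0,-1.8],"rotation": [0,0,0]},
  {"jaw": 70,"xyz": [0,0,-3.2],"rotation": [0,0,0]},
  {"jaw": 75,"xyz": [0,0,-4.6],"rotation": [0,0,0]},
  {"jaw": 75,"xyz": [0,0,-6.0],"rotation": [0,0,0]},
  {"jaw": 75,"xyz": [0,0,-6.5],"rotation": [0,0,0]},
  {"jaw": 75,"xyz": [0,0,-6.5],"rotation": [0,0,0]},
  {"jaw": 75,"xyz": [0,0,-6.5],"rotation": [0,0,0]},
])

```text
time: 31.9
ee_pos: [0.4317, 0.3446, 0.1902]
eef_rot: [[0.998, 0.07, -0.001], [0.07, -0.998, -0.001], [-0.001, 0.001, -1.0]]
wrist_force: [-0.2, -0.0, -0.1]
gripper_width: 0.0753
finger_force: 0.0
```

Run:
```python
from h import *
print(manip.read_state()["ee_pos"])
c=cam("wrist"); save(c,"w9.png",(0,0,640,480),.8)
go([.5,-.05,.22],-40); go([.4516,-.3244,.15],6);
```

```text
[0.43169865 0.34462143 0.19019594]
to [0.5, -0.05, 0.22] -40 xyz [1.368, 13.272, -1.006] rot [0.004, 0.023, -5.749] dist 0.401
to [0.4516, -0.3244, 0.15] 6 xyz [-0.875, 22.279, 1.349] rot [-0.005, 0.024, -11.499] dist 0.67
```

View pics/w9.png

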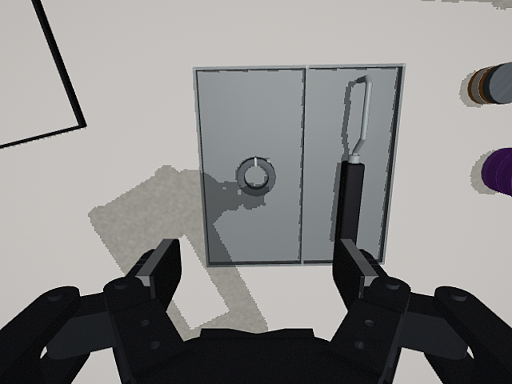

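The collar lies flat in the wider bay at (256,176) and the hook is in its own. Now I'll return the jar.

Emit:
arm_command([
  {"jaw": 78,"xyz": [1.37,13.27,-1.0],"rotation": [0,0,-5.75]},
  {"jaw": 78,"xyz": [1.37,13.27,-1.0],"rotation": [0,0,-5.75]},
  {"jaw": 78,"xyz": [1.37,13.27,-1.0],"rotation": [0,0,-5.75]},
  {"jaw": 78,"xyz": [1.37,13.27,-1.0],"rotation": [0,0,-5.75]},
  {"jaw": 78,"xyz": [1.37,13.27,-1.0],"rotation": [0,0,-5.75]},
  {"jaw": 78,"xyz": [1.37,13.27,-1.0],"rotation": [0,0,-5.75]},
  {"jaw": 78,"xyz": [1.37,13.27,-1.0],"rotation": [0,0,-5.75]},
  {"jaw": 78,"xyz": [1.37,13.27,-1.0],"rotation": [0,0,-5.75]},
  {"jaw": 78,"xyz": [-0.875,22.28,0.3],"rotation": [0,0.02,-11.5]},
  {"jaw": 78,"xyz": [-0.875,22.28,0.3],"rotation": [0,0.02,-11.5]},
  {"jaw": 78,"xyz": [-0.875,22.28,0.3],"rotation": [0,0.02,-11.5]},
  {"jaw": 78,"xyz": [-0.875,22.28,0.3],"rotation": [0,0.02,-11.5]},
  {"jaw": 78,"xyz": [-0.875,22.28,0.3],"rotation": [0,0.02,-11.5]},
  {"jaw": 78,"xyz": [-0.875,22.28,0.3],"rotation": [0,0.02,-11.5]},
  {"jaw": 78,"xyz": [-0.875,22.28,0.3],"rotation": [0,0.02,-11.5]},
  {"jaw": 78,"xyz": [-0.875,22.28,0.3],"rotation": [0,0.02,-11.5]},
  {"jaw": 78,"xyz": [-0.875,22.28,0.3],"rotation": [0,0.02,-11.5]},
  {"jaw": 78,"xyz": [-0.875,22.28,0.3],"rotation": [0,0.02,-11.5]},
  {"jaw": 78,"xyz": [-0.875,22.28,0.3],"rotation": [0,0.02,-11.5]},
  {"jaw": 78,"xyz": [-0.875,22.28,0.3],"rotation": [0,0.02,-11.5]},
])

```text
time: 33.95
ee_pos: [0.453, -0.3223, 0.182]
eef_rot: [[-0.106, 0.994, 0.001], [0.994, 0.106, 0.002], [0.002, 0.001, -1.0]]
wrist_force: [-0.3, 0.3, 0.0]
gripper_width: 0.0781
finger_force: 0.0
```

Run:
```python
from h import *
print(manip.read_state()["ee_pos"])
go([.4516,-.3244,.0075],5.9)
```

```text
[ 0.45295773 -0.32234561  0.18197186]
to [0.4516, -0.3244, 0.0075] 5.9 xyz [-0.072, -0.06, 5.816] rot [0.01, -0.011, 0.026] dist 0.174
```

Emit:
arm_command([
  {"jaw": 78,"xyz": [-0.06,-0.05,1.3],"rotation": [0.01,-0.01,0.03]},
  {"jaw": 78,"xyz": [-0.06,-0.05,2.6],"rotation": [0.01,-0.01,0.03]},
  {"jaw": 78,"xyz": [-0.06,-0.05,3.6],"rotation": [0.01,-0.01,0.03]},
  {"jaw": 78,"xyz": [-0.06,-0.05,4.4],"rotation": [0.01,-0.01,0.03]},
  {"jaw": 78,"xyz": [-0.06,-0.05,5.0],"rotation": [0.01,-0.01,0.03]},
  {"jaw": 78,"xyz": [-0.06,-0.05,5.5],"rotation": [0.01,-0.01,0.03]},
  {"jaw": 78,"xyz": [-0.06,-0.05,5.82],"rotation": [0.01,-0.01,0.03]},
  {"jaw": 78,"xyz": [-0.06,-0.05,5.82],"rotation": [0.01,-0.01,0.03]},
  {"jaw": 78,"xyz": [-0.06,-0.05,5.82],"rotation": [0.01,-0.01,0.03]},
  {"jaw": 35,"xyz": [-0.06,-0.05,5.82],"rotation": [0.01,-0.01,0.03]},
  {"jaw": 35,"xyz": [-0.06,-0.05,5.82],"rotation": [0.01,-0.01,0.03]},
  {"jaw": 35,"xyz": [-0.06,-0.05,5.82],"rotation": [0.01,-0.01,0.03]},
  {"jaw": 35,"xyz": [-0.06,-0.05,5.82],"rotation": [0.01,-0.01,0.03]},
  {"jaw": 35,"xyz": [-0.06,-0.05,5.82],"rotation": [0.01,-0.01,0.03]},
  {"jaw": 35,"xyz": [-0.06,-0.05,5.82],"rotation": [0.01,-0.01,0.03]},
])

```text
time: 35.45
ee_pos: [0.4524, -0.326, 0.0087]
eef_rot: [[-0.1, 0.995, 0.002], [0.995, 0.1, -0.002], [-0.002, 0.002, -1.0]]
wrist_force: [1.0, 0.2, 6.0]
gripper_width: 0.0525
finger_force: 62.0
```

Run:
```python
from h import *
p=manip.read_state()["ee_pos"];print(p)
d=p-[.4516,-.3244,.0079]
go(np.array([.5648,.0204,.0052])+[0,d[1],d[2]],5.9)
```

```text
[ 0.45240815 -0.32598649  0.00870088]
to [0.5648     0.01881351 0.00600088] 5.9 xyz [11.059, 4.882, 0.078] rot [0.013, 0.013, -0.017] dist 0.363
```

Emit:
arm_command([
  {"jaw": 35,"xyz": [0,0,-1.2],"rotation": [0,0,0]},
  {"jaw": 35,"xyz": [0,0,-2.6],"rotation": [0,0,0]},
  {"jaw": 35,"xyz": [0,0,-4.0],"rotation": [0,0,0]},
  {"jaw": 35,"xyz": [0.8,0.35,-4.6],"rotation": [0,0,0]},
  {"jaw": 35,"xyz": [2.1,0.93,-4.6],"rotation": [0,0,0]},
  {"jaw": 35,"xyz": [3.5,1.55,-4.6],"rotation": [0,0,0]},
  {"jaw": 35,"xyz": [4.9,2.2,-4.6],"rotation": [0,0,0]},
  {"jaw": 35,"xyz": [6.3,2.8,-4.6],"rotation": [0,0,0]},
  {"jaw": 35,"xyz": [7.7,3.4,-4.5],"rotation": [0,0,0]},
  {"jaw": 35,"xyz": [9.1,4.05,-4.2],"rotation": [0,0,0]},
  {"jaw": 35,"xyz": [10.3,4.6,-3.8],"rotation": [0,0,0]},
  {"jaw": 35,"xyz": [11.06,4.88,-3.4],"rotation": [0.01,0.01,-0.02]},
  {"jaw": 35,"xyz": [11.06,4.88,-2.8],"rotation": [0.01,0.01,-0.02]},
  {"jaw": 35,"xyz": [11.06,4.88,-1.9],"rotation": [0.01,0.01,-0.02]},
  {"jaw": 35,"xyz": [11.06,4.88,-1.1],"rotation": [0.01,0.01,-0.02]},
  {"jaw": 35,"xyz": [11.06,4.88,-0.5],"rotation": [0.01,0.01,-0.02]},
  {"jaw": 35,"xyz": [11.06,4.88,-0.1],"rotation": [0.01,0.01,-0.02]},
  {"jaw": 35,"xyz": [11.06,4.88,0.08],"rotation": [0.01,0.01,-0.02]},
  {"jaw": 35,"xyz": [11.06,4.88,0.08],"rotation": [0.01,0.01,-0.02]},
  {"jaw": 35,"xyz": [11.06,4.88,0.08],"rotation": [0.01,0.01,-0.02]},
])

```text
time: 37.45
ee_pos: [0.5647, 0.0194, 0.0055]
eef_rot: [[-0.103, 0.995, 0.0], [0.995, 0.103, 0.001], [0.001, 0.0, -1.0]]
wrist_force: [-0.2, -0.5, -0.1]
gripper_width: 0.0523
finger_force: 63.0
```

Emit:
arm_command([
  {"jaw": 60,"xyz": [0,0,0],"rotation": [0,0,0]},
  {"jaw": 70,"xyz": [0,0,0],"rotation": [0,0,0]},
  {"jaw": 75,"xyz": [0,0,0],"rotation": [0,0,0]},
  {"jaw": 75,"xyz": [0,0,-0.6],"rotation": [0,0,0]},
  {"jaw": 75,"xyz": [0,0,-1.8],"rotation": [0,0,0]},
  {"jaw": 75,"xyz": [0,0,-3.2],"rotation": [0,0,0]},
  {"jaw": 70,"xyz": [0,0,-4.4],"rotation": [0,0,0]},
  {"jaw": 66,"xyz": [0,0,-4.4],"rotation": [0,0,0]},
  {"jaw": 66,"xyz": [0,0,-4.4],"rotation": [0,0,0]},
])

```text
time: 38.35
ee_pos: [0.5648, 0.0193, 0.1381]
eef_rot: [[-0.103, 0.995, 0.001], [0.995, 0.103, 0.001], [0.001, 0.001, -1.0]]
wrist_force: [-0.5, 0.1, -0.4]
gripper_width: 0.066
finger_force: 0.0
```

Run:
```python
from h import *
print(manip.read_state()["ee_pos"])
go([.4655,-.2343,.13],5.9); go([.4655,-.2343,.03],5.9)
```

```text
[0.56480253 0.01926719 0.13806319]
to [0.4655, -0.2343, 0.13] 5.9 xyz [-8.065, -4.166, 0.256] rot [0.01, -0.006, 0.004] dist 0.272
to [0.4655, -0.2343, 0.03] 5.9 xyz [-8.068, -4.171, 3.589] rot [0.01, -0.006, 0.004] dist 0.293
```

Emit:
arm_command([
  {"jaw": 66,"xyz": [-1.3,-0.7,0],"rotation": [0,0,0]},
  {"jaw": 66,"xyz": [-2.7,-1.4,0],"rotation": [0,0,0]},
  {"jaw": 66,"xyz": [-4.1,-2.1,0],"rotation": [0,0,0]},
  {"jaw": 66,"xyz": [-5.5,-2.85,0],"rotation": [0,0,0]},
  {"jaw": 66,"xyz": [-6.8,-3.5,0],"rotation": [0,0,0]},
  {"jaw": 66,"xyz": [-7.7,-4.0,0.1],"rotation": [0,0,0]},
  {"jaw": 66,"xyz": [-8.07,-4.17,0.2],"rotation": [0.01,0,0]},
  {"jaw": 66,"xyz": [-8.07,-4.17,0.2],"rotation": [0.01,0,0]},
  {"jaw": 66,"xyz": [-8.07,-4.17,0.6],"rotation": [0.01,0,0]},
  {"jaw": 66,"xyz": [-8.07,-4.17,1.4],"rotation": [0.01,0,0]},
  {"jaw": 66,"xyz": [-8.07,-4.17,2.3],"rotation": [0.01,0,0]},
  {"jaw": 66,"xyz": [-8.07,-4.17,3.1],"rotation": [0.01,0,0]},
  {"jaw": 66,"xyz": [-8.07,-4.17,3.59],"rotation": [0.01,0,0]},
  {"jaw": 66,"xyz": [-8.07,-4.17,3.59],"rotation": [0.01,0,0]},
  {"jaw": 66,"xyz": [-8.07,-4.17,3.59],"rotation": [0.01,0,0]},
])

```text
time: 39.85
ee_pos: [0.4647, -0.2328, 0.0284]
eef_rot: [[-0.105, 0.994, -0.004], [0.994, 0.105, 0.002], [0.002, -0.004, -1.0]]
wrist_force: [-0.2, 0.3, 0.3]
gripper_width: 0.0661
finger_force: 0.0
```

Emit:
arm_command([
  {"jaw": 20,"xyz": [0,0,0],"rotation": [0,0,0]},
  {"jaw": 20,"xyz": [0,0,0],"rotation": [0,0,0]},
  {"jaw": 20,"xyz": [0,0,0],"rotation": [0,0,0]},
  {"jaw": 20,"xyz": [0,0,0],"rotation": [0,0,0]},
  {"jaw": 20,"xyz": [0,0,0],"rotation": [0,0,0]},
  {"jaw": 20,"xyz": [0,0,0],"rotation": [0,0,0]},
])

```text
time: 40.45
ee_pos: [0.4655, -0.2346, 0.0302]
eef_rot: [[-0.103, 0.995, -0.0], [0.995, 0.103, 0.0], [0.0, -0.0, -1.0]]
wrist_force: [1.0, 1.9, 5.9]
gripper_width: 0.0401
finger_force: 61.2
```

Run:
```python
from h import *
s=manip.read_state();p=s["ee_pos"];print(p)
d=p-[.4655,-.2343,.0507]
go([.5673,-.0508+d[1],p[2]-.003],5.9)
```

```text
[ 0.46553068 -0.23462765  0.03024283]
to [0.5673, np.float64(-0.05112764556892545), np.float64(0.02724282842492513)] 5.9 xyz [5.735, 4.004, 0.099] rot [-0.003, -0.001, 0.001] dist 0.21
```

Emit:
arm_command([
  {"jaw": 20,"xyz": [0,0,-1.0],"rotation": [0,0,0]},
  {"jaw": 20,"xyz": [0,0,-2.2],"rotation": [0,0,0]},
  {"jaw": 20,"xyz": [0.8,0.55,-2.8],"rotation": [0,0,0]},
  {"jaw": 20,"xyz": [1.9,1.3,-2.8],"rotation": [0,0,0]},
  {"jaw": 20,"xyz": [3.0,2.1,-2.8],"rotation": [0,0,0]},
  {"jaw": 20,"xyz": [4.2,2.9,-2.8],"rotation": [0,0,0]},
  {"jaw": 20,"xyz": [5.2,3.6,-2.8],"rotation": [0,0,0]},
  {"jaw": 20,"xyz": [5.735,4.0,-2.8],"rotation": [0,0,0]},
  {"jaw": 20,"xyz": [5.735,4.0,-2.6],"rotation": [0,0,0]},
  {"jaw": 20,"xyz": [5.735,4.0,-1.9],"rotation": [0,0,0]},
  {"jaw": 20,"xyz": [5.735,4.0,-1.1],"rotation": [0,0,0]},
  {"jaw": 20,"xyz": [5.735,4.0,-0.5],"rotation": [0,0,0]},
  {"jaw": 20,"xyz": [5.735,4.0,-0.1],"rotation": [0,0,0]},
  {"jaw": 20,"xyz": [5.735,4.0,0.1],"rotation": [0,0,0]},
  {"jaw": 20,"xyz": [5.735,4.0,0.1],"rotation": [0,0,0]},
  {"jaw": 20,"xyz": [5.735,4.0,0.1],"rotation": [0,0,0]},
])

```text
time: 42.05
ee_pos: [0.5664, -0.0514, 0.0264]
eef_rot: [[-0.103, 0.995, -0.002], [0.995, 0.103, 0.001], [0.001, -0.002, -1.0]]
wrist_force: [-1.2, 0.3, -1.6]
gripper_width: 0.04
finger_force: 61.1
```

Emit:
arm_command([
  {"jaw": 55,"xyz": [0,0,0],"rotation": [0,0,0]},
  {"jaw": 66,"xyz": [0,0,0],"rotation": [0,0,0]},
  {"jaw": 66,"xyz": [0,0,0],"rotation": [0,0,0]},
  {"jaw": 66,"xyz": [0,0,-0.6],"rotation": [0,0,0]},
  {"jaw": 66,"xyz": [0,0,-1.8],"rotation": [0,0,0]},
  {"jaw": 66,"xyz": [0,0,-3.2],"rotation": [0,0,0]},
  {"jaw": 66,"xyz": [0,0,-4.6],"rotation": [0,0,0]},
  {"jaw": 66,"xyz": [-1.5,-1.0,-5.5],"rotation": [0,0,0]},
  {"jaw": 66,"xyz": [-3.0,-2.0,-5.5],"rotation": [0,0,0]},
  {"jaw": 66,"xyz": [-4.5,-3.0,-5.5],"rotation": [0,0,0]},
  {"jaw": 66,"xyz": [-6,-3.5,-5.5],"rotation": [0,0,0]},
  {"jaw": 66,"xyz": [-7.5,-3.5,-5.5],"rotation": [0,0,0]},
  {"jaw": 66,"xyz": [-9,-3.5,-5.5],"rotation": [0,0,0]},
  {"jaw": 66,"xyz": [-10,-3.5,-5.5],"rotation": [0,0,0]},
  {"jaw": 66,"xyz": [-10,-3.5,-5.5],"rotation": [0,0,0]},
  {"jaw": 66,"xyz": [-10,-3.5,-5.5],"rotation": [0,0,0]},
])

```text
time: 43.65
ee_pos: [0.4927, -0.3605, 0.1903]
eef_rot: [[-0.102, 0.995, -0.004], [0.995, 0.102, 0.002], [0.003, -0.003, -1.0]]
wrist_force: [0.3, 0.3, 0.5]
gripper_width: 0.0656
finger_force: 0.0
```

Run:
```python
from h import *
s=manip.read_state(); print(s["time"],s["ee_pos"],abs(s["joint_velocities"]).max())
t=cam("top"); a=cv2.imread("pics/top0.png"); b=np.ascontiguousarray(t["img"][:,:,::-1])
f=lambda i: cv2.resize(np.clip(i[100:380,90:400].astype(float)*1.8,0,255).astype(np.uint8),(400,361))
cv2.imwrite("pics/final.png",np.hstack([f(a),f(b)]))
for n,(u,v,r) in dict(jar=(309,247,24),bottle=(345,244,20),phone=(494,190,40),fixture=(136,182,36)).items():
    A=a[v-r:v+r,u-r:u+r].astype(float).mean(2); B=b[v-r:v+r,u-r:u+r].astype(float).mean(2); print(n,cv2.phaseCorrelate(A,B))
```

```text
43.65 [ 0.49267933 -0.36053696  0.19027822] 1.8314115232163148
jar ((-0.4583502614561361, -1.0306292384575286), 0.9901776157958975)
bottle ((0.3728340955255831, 0.27437162585666286), 0.983004145812672)
phone ((0.043454159467096076, -0.027253442273000417), 0.9795049017222541)
fixture ((-0.01250442195165391, -0.0010409183762547514), 0.9840242020663431)
```

View pics/final.png

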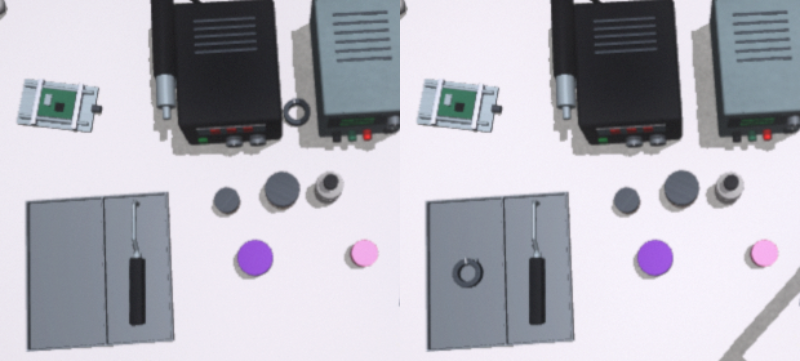

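Comparing before and after, the bottle and jar are back within about 1 px (2 mm). The collar is in the wide bay at (468,272), the hook is in its own bay, and the phone and fixture haven't moved.

```bash
python3 -c "
from cell import manip
print(manip.job_done())"
```

```text
the job is handed in; nothing more can be done
None
```

I handed the job in at 43.7 s of 141 s: the collar is in the wide bay, the hook is in its own bay, and the bottle and jar are back within about 2 mm of their start by the top camera; no verdict came back.

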